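Clock a notched nozzle to the stage pointer under the microscope and open the vacuum cock

TASK

Stand the notched nozzle upright in the middle of the round microscope stage, with the notch in its flange facing the raised pointer on the stage, and let go of it. Then switch on the holding vacuum by turning the lever of the brass cock all the way to its stop, in line with its pipe, leaving the nozzle as it was set. Set the nozzle down without dropping it, do not bump the microscope, and leave everything else where it stands.

Things in the scene. Friction and masses are not known exactly. Their poses are not given: they have to be found in the camera images.
- nozzle: aluminium nozzle standing upright, 85 mm tall, about 0.35 kg: round flange 92 mm in diameter and 14 mm thick at the bottom, round hub 46 mm in diameter above it up to 70 mm, then a cone to 30 mm diameter at the top. One notch about 20 mm wide and 14 mm deep is cut through the rim of the flange. Origin at the centre of its underside, z up along its axis, x towards the notch
- notch (a point): the middle of the notch, on the flange's outer circle: 46 mm from the nozzle's axis, 14 mm above its underside
- stage_centre (a point): centre of the top face of the stage, a fixed aluminium disc 160 mm in diameter on the microscope's foot, its flat top 50 mm above the bench, with an engraved circle 97 mm in diameter round its centre. z up; x points from the pointer to the centre
- pointer (a point): the spot the notch must face: on the stage, 46 mm from the stage centre towards the pointer, 14 mm above the stage's top face. The pointer itself is a dark steel wedge 6 mm high and 12 mm wide, fixed on the stage from 51 to 78 mm from the centre, its sharp end inwards; which way it lies differs from time to time, always on the robot's half of the stage
- scope: white video microscope, fixed. Origin on the bench below the stage centre, z up. Over the stage hangs its lens, on the stage's axis: 48 mm in diameter, lower end 245 mm above the bench; above 310 mm a square head 56 mm wide. A straight boom joins it to a column 32 mm in diameter which stands at x = 50, y = 170 mm in this frame, 430 mm high. Nothing stands over the stage on the robot's side of the lens, so a tool that leans back towards the robot goes in under it
- cock_lever (a joint): angle of the cock's lever, rad: 0 shut (lever across the pipe, pointing towards the robot), 1.571 fully open at the hard stop (lever in line with the pipe, pointing to the left, away from the microscope). Seen from above it opens clockwise. It stays where it is left; about 2 N at the grip turns it
- cock_axis (a point): point on the lever's upright turning axis, 106 mm above the bench, at mid-height of the lever. y along the pipe, towards where the open lever points; -x is where the shut lever points. The cock, fixed, is a brass ball valve on a pipe 20 mm thick at 70 mm height that bends down into the bench 52 mm either side of the axis
- lever_grip (a point): middle of the lever's grey grip, 85 mm from the turning axis, 106 mm above the bench. The grip is 75 mm long (45 to 120 mm from the axis), 20 mm wide, 14 mm high; free room below it, down to the pipe's top at 82 mm
- blank: bystander: the same nozzle without a notch. Origin at the centre of its underside
- holed_ring: bystander: aluminium ring 110 mm in diameter, 50 mm high, with a row of dark holes round it. Origin at the centre of its underside
- bushing: bystander: steel cup 84 mm in diameter, 75 mm high. Origin at the centre of its underside
- bottle: bystander: white bottle 56 mm in diameter, 150 mm high. Origin at the centre of its underside
- jar: bystander: amber jar with a black lid, 60 mm in diameter, 70 mm high. Origin at the centre of its underside
- mug: bystander: white mug 80 mm in diameter, 90 mm high. Origin at the centre of its underside
- mouse: bystander: black computer mouse about 80 mm long, 32 mm high. Origin on its underside
- mount: bystander: black round specimen mount 60 mm in diameter, 22 mm high. Origin at the centre of its underside
There are look-alikes about, which are no part of the job. Leave any green or turquoise look-alike of the nozzle alone.

How it is judged:
By the outcome, as a careful person would: the job done as asked, in the order asked, and still so for the second after the job is handed in, with the robot touching nothing.
It also fails if it takes over 64 s, if anything falls off the work surface, if the arm or the gripper's body presses on something with over 40 N, if the wrist force passes 120 N, or if a joint passes its speed limit or range.

ROBOT

A 7-joint arm with a two-finger parallel gripper is mounted at the origin on the work surface. World frame = base frame: x ahead of the robot, y to its left, z up, the work surface at z = 0. Lengths are in m, angles in degrees, forces in N, time in s.
With the tool pointing down it reaches from about 0.4 to 0.85 m from the base axis. Payload 6.9 kg.
Tool frame: the origin (TCP) lies at the very end of the fingers, on their centre line; the grasp point (between the pads) lies 19 mm behind it (robot.grasp_offset is the distance from the TCP to the grasp point, in m); z points along the fingers, y is the direction in which the jaws open and shut (so a half turn about z gives the same grasp; the last joint's range is limited). The gripper opens to 85 mm and grips with 20 to 120 N. Pads are 22 mm wide; open, the fingers measure 114 mm over their backs; the gripper's body (76 mm by 85 mm) begins 54 mm behind the grasp point. The pads swing forward as they close: fully open they stand 13 mm farther back than shut.
Start: joints at [76.805, 29.078, -13.613, 85.955, 7.202, 65.827, -8.869], TCP at [0.206, -0.59, 0.231] pointing down, gripper open.
Joint ranges: [-176.47, 176.47], [-13.61, 117.27], [-81.72, 77.17], [0.22, 143.17], [-87.28, 267.28], [10, 112.55], [-165.47, 165.47]. Speed limits (degrees/s): [136.94, 136.94, 180, 180, 180, 180, 180].

INTERFACE

Orientations are given as a 3x3 rotation matrix whose columns are the frame's x, y, z axes.
In Python, from plant import robot gives the robot as it stands.
- The arm moves only by the tool servo_tool, never from a script. Its argument "moves" is a list of rows, each a list of 7 numbers: the turn, a rotation vector about the world's x, y, z in degrees, then the shift along the world's x, y, z in mm, then the closure in counts, from 0 (fully open) to 255 (shut). A call has 1 to 5 rows; each row is the pose to reach, as a shift and turn from the pose measured when the call began; what a row does not reach only later rows make up. A row lasts 1/10 s, in which the tool goes at most 50 mm and 8.59 degrees, less where a joint would pass 70% of its speed; a pose out of reach is approached as far as the arm can. A call with a gripper value outside its range is refused whole. The fingers move at their own pace and stop on an object; "grip_force" is the grip in N (left out, the last holds). Time passes only in rows, so rows that repeat a pose let the fingers close. It gives the time, the measured TCP pose, the force and the opening at its end, in the units of the state.
- robot.state(): the state, without advancing time (a new reading comes with each control period).
- robot.snapshot(name): name is "scene" or "side" or "wrist"; returns a dict with "frame" (384x512x3 uint8, red, green, blue), "depth" (384x512 float32, m along the optical axis (not along the pixel's ray), 0 where there is no reading), "camera_matrix" (3x3 intrinsics, pixels), "extrinsics" (4x4, takes a point from world to camera coordinates); the wrist camera has in their place "tool_from_camera" (4x4, takes a point from camera to tool coordinates, whose origin is the TCP and whose axes are the flange's). Camera axes: x right, y down, z forward; pixel columns grow to the right and rows downward; lengths in m; the calibration is good to about 2 mm. A picture is of the moment at which its call begins: read the wrist's pose just before it.
- robot.close_job(): hands the job in, once; it reports no verdict.
The state is a dict: "time_s": time; "joints": joint angles; "qvel": joint speeds; "tau": joint torques, N m; "position": TCP position; "eef_rot": TCP orientation; "wrist_force": force on the tool from outside, world axes, zero at the start; "torque": the same for the moment, N m; "opening": finger opening in m.
Only numpy, scipy, OpenCV 4.12 (cv2) and the standard library are available. Lean on these libraries where they do the work, as an engineer would, in place of code of your own. Each camera call takes 0.05 s, during which the arm holds its last target.

## Working session

There is one attempt and no reset: what is moved stays moved. The work goes in short steps, Python scripts to look and compute and a tool call to move; the robot and the scene stay as the last step left them, time stands still between calls to the robot, and variables do not carry over. Pictures are saved under pics/ and viewed, and the job is handed in when it is done.

Besides the shell and the picture viewer there is one more tool, called after "Call:" by a JSON object that holds its "fn" and its "kwargs", one argument or row to a line. servo_tool: Moves the arm, as the interface text tells. Its arguments: {"type":"object","properties":{"moves":{"type":"array","items":{"type":"array","items":{"type":"number"}}},"grip_force":{"type":"number"}},"required":["moves"]}

```bash
ls; mkdir -p pics
python3 - <<'E'
from plant import robot
import cv2,numpy as np
print(robot.state())
for n in ["scene","side","wrist"]:
    s=robot.snapshot(n); np.savez(n+"0.npz",**s)
    cv2.imwrite(f"pics/{n}0.png",cv2.resize(s["frame"][:,:,::-1],(800,600),interpolation=cv2.INTER_CUBIC))
    for k in s:
        if k not in("frame","depth"): print(k,np.round(s[k],3).tolist())
E
```

```text
pics
{'time_s': 0.0, 'joints': array([ 76.80451967,  29.12769192, -13.60709848,  86.00836423,
         7.20155152,  65.82655903,  -8.86914121]), 'qvel': array([ 0.04688691,  0.04311346, -0.03259821,  0.06583756, -0.02627609,
       -0.14153219, -0.00997252]), 'tau': array([ 1.00315085e-04, -6.20598793e+01, -2.18625471e+00, -2.49649036e+01,
        1.27496797e-02,  1.22167339e-02, -9.67791351e-06]), 'position': array([ 0.20570201, -0.58965122,  0.23040715]), 'eef_rot': array([[ 9.44150143e-01,  3.29514957e-01, -6.32870902e-04],
       [ 3.29515562e-01, -9.44148612e-01,  1.70053654e-03],
       [-3.71719598e-05, -1.81410263e-03, -9.99998354e-01]]), 'wrist_force': array([ 0.69944636, -0.36890326, -0.68274612]), 'torque': array([ 0.02477326,  0.02337353, -0.0136841 ]), 'opening': 0.08512209555311501}
camera_matrix [[362.842, 0.0, 253.064], [0.0, 362.842, 193.047], [0.0, 0.0, 1.0]]
extrinsics [[-0.524, 0.851, -0.009, 0.243], [0.592, 0.357, -0.722, -0.178], [-0.612, -0.384, -0.691, 1.562], [0.0, 0.0, 0.0, 1.0]]
camera_matrix [[387.821, 0.0, 263.751], [0.0, 387.821, 187.104], [0.0, 0.0, 1.0]]
extrinsics [[-0.933, -0.36, -0.005, 0.418], [-0.272, 0.713, -0.647, 0.217], [0.236, -0.602, -0.763, 1.193], [0.0, 0.0, 0.0, 1.0]]
camera_matrix [[273.092, 0.0, 257.725], [0.0, 273.092, 195.239], [0.0, 0.0, 1.0]]
tool_from_camera [[-0.0, -0.962, -0.275, 0.069], [1.0, 0.0, -0.0, 0.001], [0.0, -0.275, 0.962, -0.143], [0.0, 0.0, 0.0, 1.0]]
```

View pics/scene0.png

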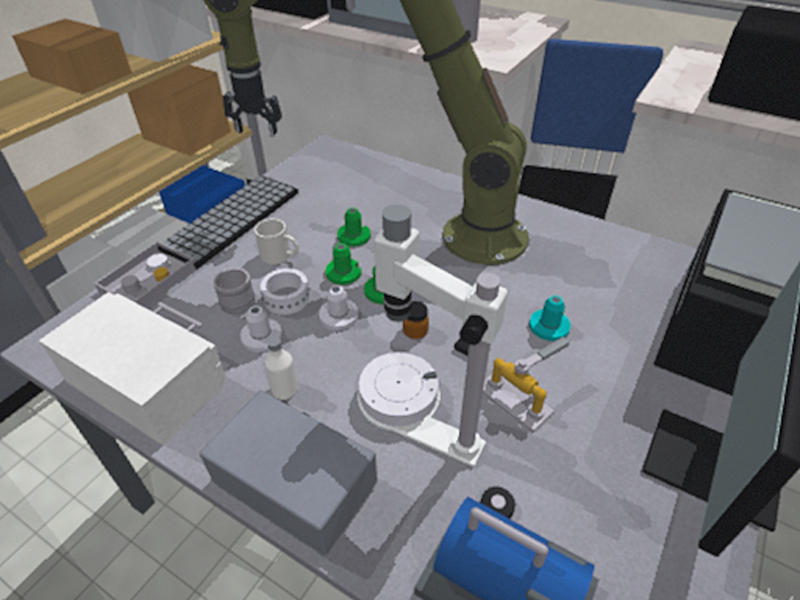

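View pics/side0.png

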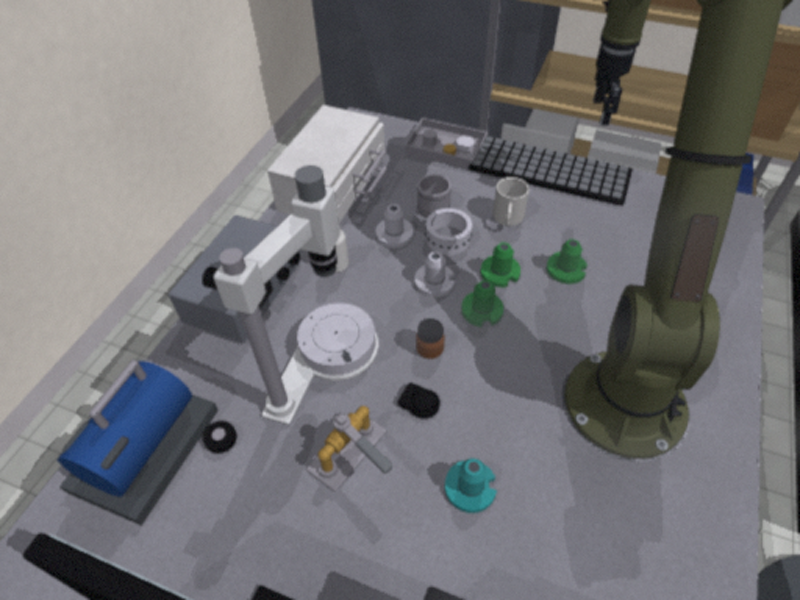

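View pics/wrist0.png

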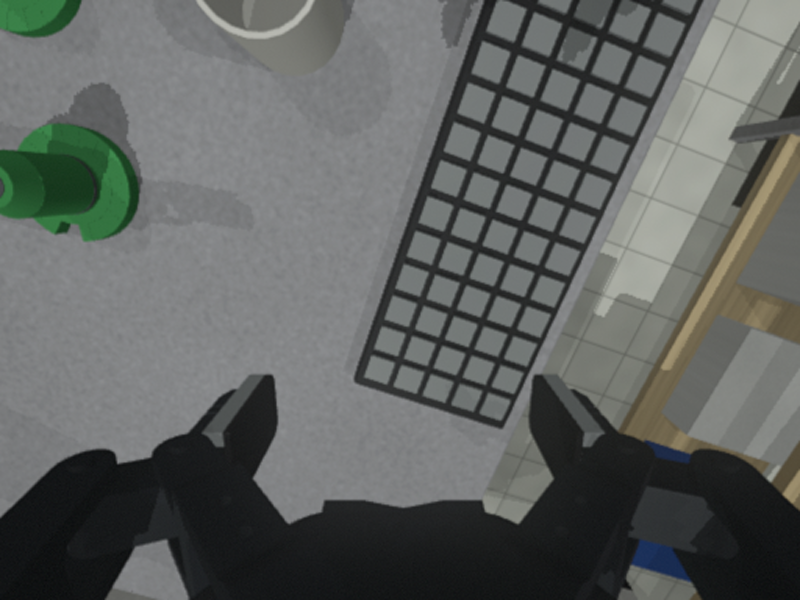

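The scene shows two grey aluminium nozzles, at about (338,305) and (260,325) in the 800-pixel scene picture. The stage is at (399,388) with its pointer at (430,376), and the cock is at (520,375). I'll zoom in on them to find the notch.

```bash
cat > h.py <<'E'
import numpy as np,cv2
def cam(s):
    K=s["camera_matrix"]
    if "extrinsics" in s:
        E=s["extrinsics"]; return K,E
    T=np.eye(4);T[:3,:3]=s["R"];T[:3,3]=s["p"]
    return K,np.linalg.inv(T@s["tool_from_camera"])
def ray(s,u,v):
    K,E=cam(s); Ei=np.linalg.inv(E)
    d=Ei[:3,:3]@np.array([(u-K[0,2])/K[0,0],(v-K[1,2])/K[1,1],1]); return Ei[:3,3],d
def plane(s,u,v,z):
    o,d=ray(s,u,v); return o+d*(z-o[2])/d[2]
def proj(s,P):
    K,E=cam(s);p=E[:3,:3]@np.asarray(P,float)+E[:3,3];q=K@p;return q[:2]/q[2]
def cloud(s):
    K,E=cam(s);d=s["depth"];v,u=np.indices(d.shape)
    p=np.stack([(u-K[0,2])/K[0,0]*d,(v-K[1,2])/K[1,1]*d,d],-1)
    Ei=np.linalg.inv(E);P=p@Ei[:3,:3].T+Ei[:3,3];P[d==0]=np.nan;return P
def snap(n,name):
    from plant import robot
    st=robot.state(); s=robot.snapshot(n); s["R"]=st["eef_rot"];s["p"]=st["position"]
    np.savez(name+".npz",**s)
    return s
def load(n): return dict(np.load(n+".npz"))
def crop(s,u0,v0,w,h,name,f):
    cv2.imwrite("pics/"+name,cv2.resize(s["frame"][v0:v0+h,u0:u0+w,::-1],None,fx=f,fy=f,interpolation=cv2.INTER_CUBIC))
E
python3 - <<'E'
from h import *
s=load("scene0");crop(s,150,160,100,75,"c1.png",8)
t=load("side0");crop(t,220,100,100,75,"c2.png",8)
for n,u,v in [("nozA",338,305),("nozB",260,325),("stage",399,388),("cock",520,362)]:
    print(n,plane(s,u*.64,v*.64,{"stage":.05,"cock":.106}.get(n,.03)).round(3))
for n,u,v in [("nozA",434,275),("nozB",395,225),("stage",336,333),("cock",343,422)]:
    print(n,plane(t,u*.64,v*.64,{"stage":.05,"cock":.106}.get(n,.03)).round(3))
E
```

```text
nozA [ 0.45  -0.166  0.03 ]
nozB [ 0.595 -0.279  0.03 ]
stage [0.596 0.091 0.05 ]
cock [0.457 0.281 0.106]
nozA [ 0.456 -0.159  0.03 ]
nozB [ 0.6  -0.28  0.03]
stage [0.584 0.08  0.05 ]
cock [0.466 0.285 0.106]
```

View pics/c1.png

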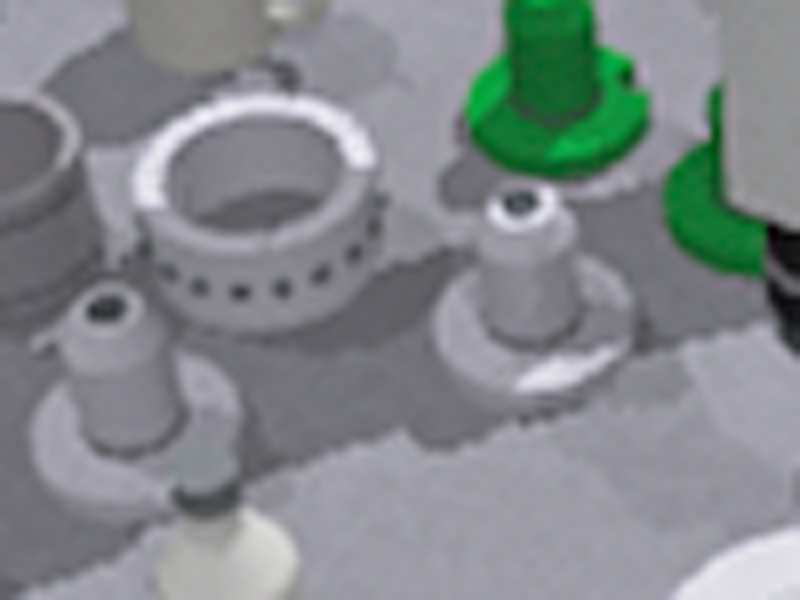

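View pics/c2.png

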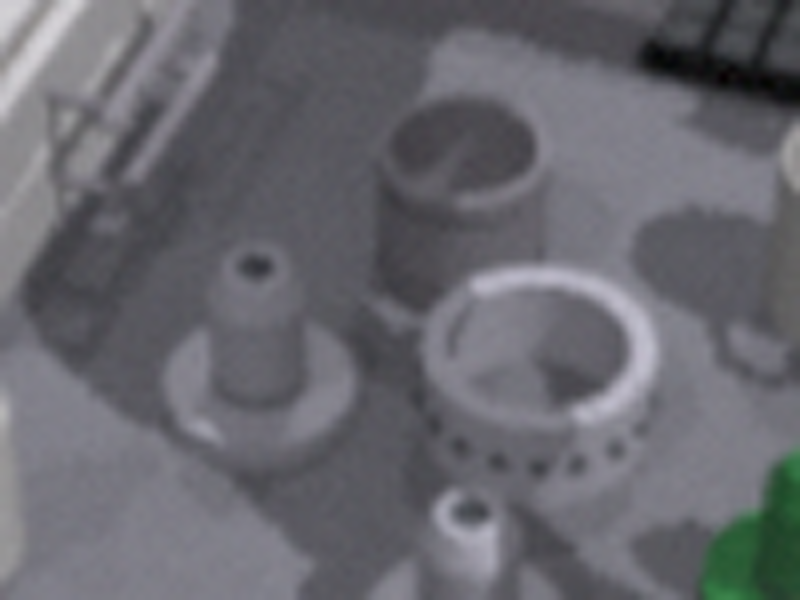

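Call:
{"fn": "servo_tool", "kwargs": {
  "moves": [
    [0,0,0,20,30,30,0],
    [0,0,0,50,62,60,0],
    [0,0,0,80,98,80,0],
    [0,0,0,110,135,80,0],
    [0,0,0,140,172,80,0]
  ]
}}

```text
time_s: 0.65
position: [0.3469, -0.4163, 0.3114]
eef_rot: [[0.944, 0.329, 0.001], [0.329, -0.944, 0.0], [0.001, 0.0, -1.0]]
wrist_force: [0.8, -0.5, 0.1]
opening: 0.0856
```

Call:
{"fn": "servo_tool", "kwargs": {
  "moves": [
    [0,0,0,30,38,0,0],
    [0,0,0,60,76,0,0],
    [0,0,0,90,114,0,0],
    [0,0,0,120,150,0,0],
    [0,0,0,140,180,0,0]
  ]
}}

```text
time_s: 1.15
position: [0.4886, -0.2334, 0.3113]
eef_rot: [[0.944, 0.331, 0.001], [0.331, -0.944, 0.001], [0.001, -0.0, -1.0]]
wrist_force: [-0.8, -0.0, 0.3]
opening: 0.0851
```

Run:
```python
from h import *
s=snap("wrist","w1"); print(s["p"],s["R"][:,0])
crop(s,0,0,512,384,"w1.png",1.56)
for P in [(.45,-.16,.03),(.597,-.28,.03),(.59,.085,.05)]: print(proj(s,P)*1.56)
```

```text
[ 0.48855451 -0.23344319  0.31133807] [0.94351397 0.33133021 0.00129874]
[320.15457493 267.27659864]
[485.78328269 164.21014319]
[79.08741737 17.957665  ]
```

View pics/w1.png

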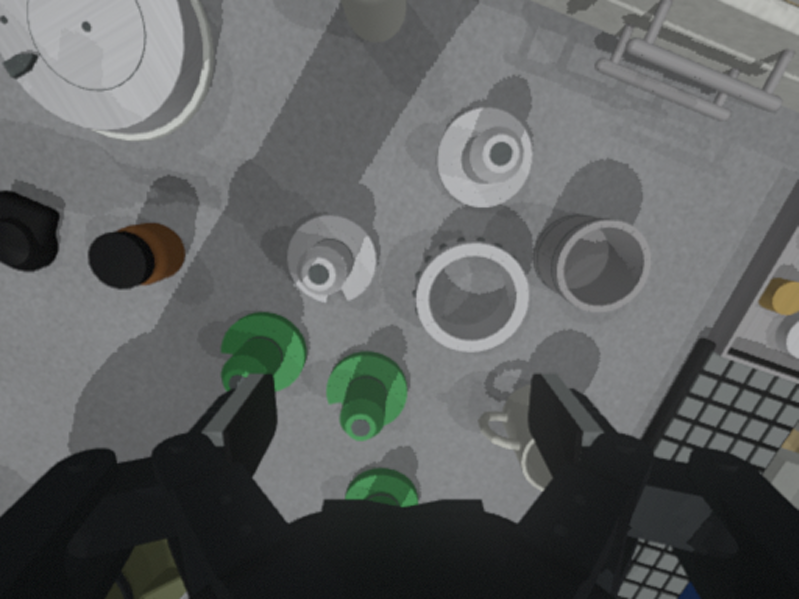

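The nozzle at (332,260) seems to have its notch near (330,297). The one at (486,157) has a full rim, so it's the blank. The stage's centre mark is at (86,27) and the pointer at (20,63).

Run:
```python
from h import *
s=load("w1");crop(s,170,125,85,75,"w1c.png",8);crop(s,0,0,150,100,"w1d.png",5)
```

```text
(no output)
```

View pics/w1c.png

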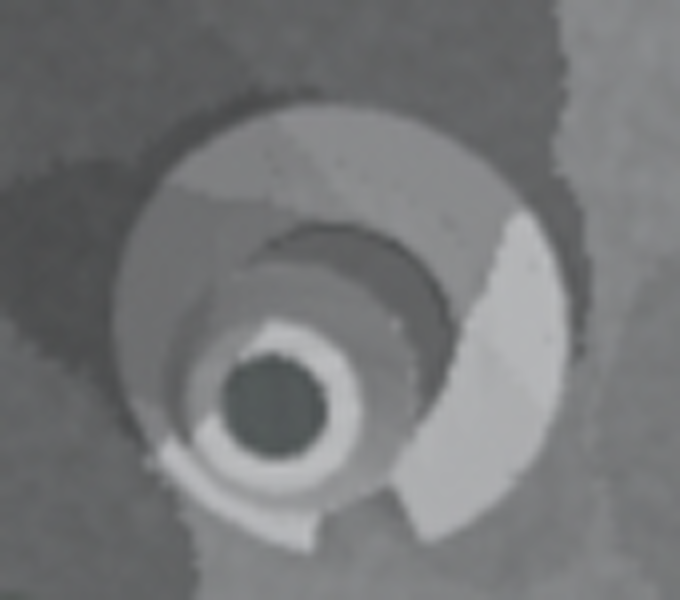

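View pics/w1d.png

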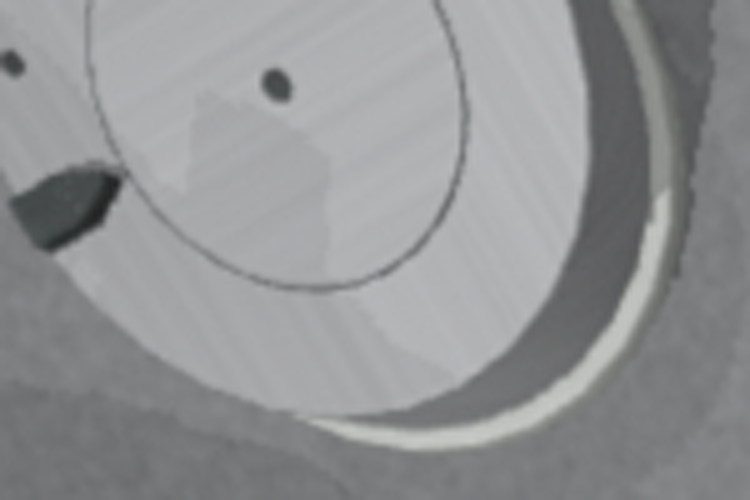

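Run:
```python
from h import *
from scipy.optimize import least_squares
s=load("w1")
q=lambda x,y,f,u0,v0:((x+.5)/f-.5+u0,(y+.5)/f-.5+v0)
pts=[(112,310),(180,180),(335,102),(440,140),(520,210),(570,335),(540,445),(428,543),(312,548),(160,455)]
W=np.array([plane(s,*q(x,y,8,170,125),.014)[:2] for x,y in pts])
r=least_squares(lambda p:np.hypot(*(W-p[:2]).T)-p[2],[.45,-.16,.046]).x
print("nozzle",r, (np.hypot(*(W-r[:2]).T)-r[2]).round(4))
for a in [(312,548),(428,543)]:
    w=plane(s,*q(*a,8,170,125),.014)[:2]-r[:2]; print(np.degrees(np.arctan2(w[1],w[0])))
top=plane(s,*q(275,407,8,170,125),.085)[:2];print("top",top)
w=(W[7]+W[8])/2-r[:2];print("notch yaw",np.degrees(np.arctan2(w[1],w[0])), "width",np.hypot(*(W[7]-W[8])))
c=plane(s,*q(277,85,5,0,0),.05);print("stage",c)
for a,z in [((122,178),.056),((45,250),.056),((12,205),.056)]:
    w=(plane(s,*q(*a,5,0,0),z)-c)[:2]; print(np.hypot(*w),np.degrees(np.arctan2(w[1],w[0])))
circ=[(90,40),(122,178),(215,258),(315,290),(400,262),(455,175),(466,100),(440,8)]
C=np.array([plane(s,*q(x,y,5,0,0),.05)[:2] for x,y in circ])
r=least_squares(lambda p:np.hypot(*(C-p[:2]).T)-p[2],[.6,.1,.046]).x;print("circle",r)
```

```text
nozzle [ 0.45700836 -0.16683505  0.04570947] [ 0.001  -0.0014  0.0014 -0.0006 -0.0007  0.0007 -0.0001  0.0003 -0.0007
 -0.    ]
-171.22487096157192
-140.298389613367
top [ 0.45742097 -0.16660621]
notch yaw -155.58379080318556 width 0.02430423515416393
stage [0.58601598 0.07894522 0.05      ]
0.046784353960701686 138.87850000642877
0.076257676004045 140.94519376682865
0.07676107143605818 131.81988029448172
circle [0.58591713 0.07900253 0.04826386]
```

Run:
```python
from h import *
s=load("w1");f=1.5625
for n,u,v,z in [("greenA",262,352,.014),("greenB",367,388,.014),("greenC",382,495,.014),("ring",472,297,.05),("bushing",600,265,.075),("jar",122,260,.07),("blank",486,157,.014),("bottle",375,10,.03),("mouse?",20,232,.02)]:
    print(n,plane(s,u/f,v/f,z).round(3))
t=load("scene0");g=1.5625
for n,u,v,z in [("column base",467,447,.01),("column top",487,285,.43),("lens",397,300,.25),("mug",270,240,.05),("teal",550,330,.014),("levertip",565,342,.106),("leverpivot",520,367,.106),("bottle",281,390,.0),("headtop",397,220,.37),("donut",497,500,.01)]:
    print(n,plane(t,u/g,v/g,z).round(3))
t=load("side0")
for n,u,v,z in [("col base",280,402,.01),("levertip",388,467,.106),("pivot",343,424,.106),("blackthing",420,400,.02),("teal",470,490,.014)]:
    print(n,plane(t,u/g,v/g,z).round(3))
crop(t,170,220,150,110,"s0c.png",5.3);crop(load("scene0"),280,190,120,90,"sc0c.png",6.6)
```

```text
greenA [ 0.334 -0.123  0.014]
greenB [ 0.33  -0.247  0.014]
greenC [ 0.199 -0.309  0.014]
ring [ 0.476 -0.31   0.05 ]
bushing [ 0.547 -0.402  0.075]
jar [0.407 0.008 0.07 ]
blank [ 0.605 -0.279  0.014]
bottle [ 0.682 -0.141  0.03 ]
mouse? [0.382 0.138 0.02 ]
column base [0.623 0.257 0.01 ]
column top [0.632 0.256 0.43 ]
lens [0.56  0.066 0.25 ]
mug [ 0.36  -0.448  0.05 ]
teal [0.255 0.284 0.014]
levertip [0.362 0.338 0.106]
leverpivot [0.469 0.286 0.106]
bottle [ 0.697 -0.138  0.   ]
headtop [0.494 0.026 0.37 ]
donut [0.691 0.35  0.01 ]
col base [0.63  0.246 0.01 ]
levertip [0.361 0.333 0.106]
pivot [0.464 0.288 0.106]
blackthing [0.374 0.149 0.02 ]
teal [0.229 0.283 0.014]
```

View pics/s0c.png

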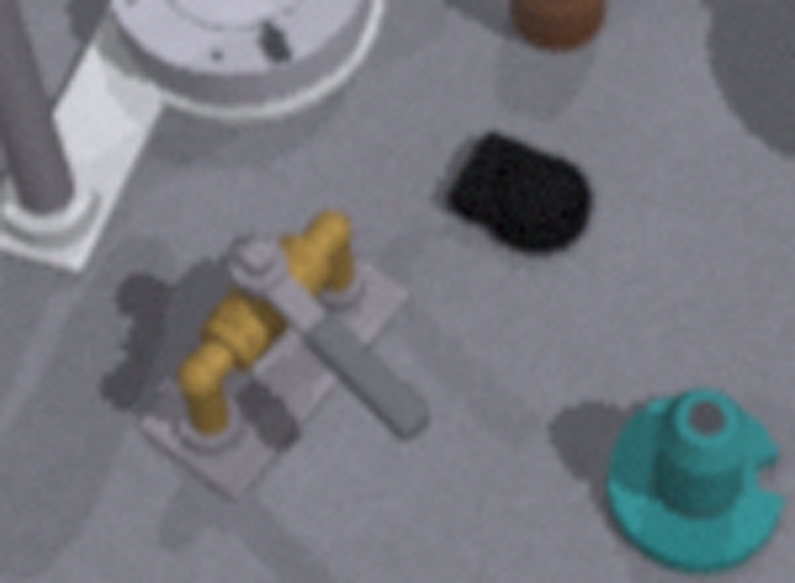

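View pics/sc0c.png

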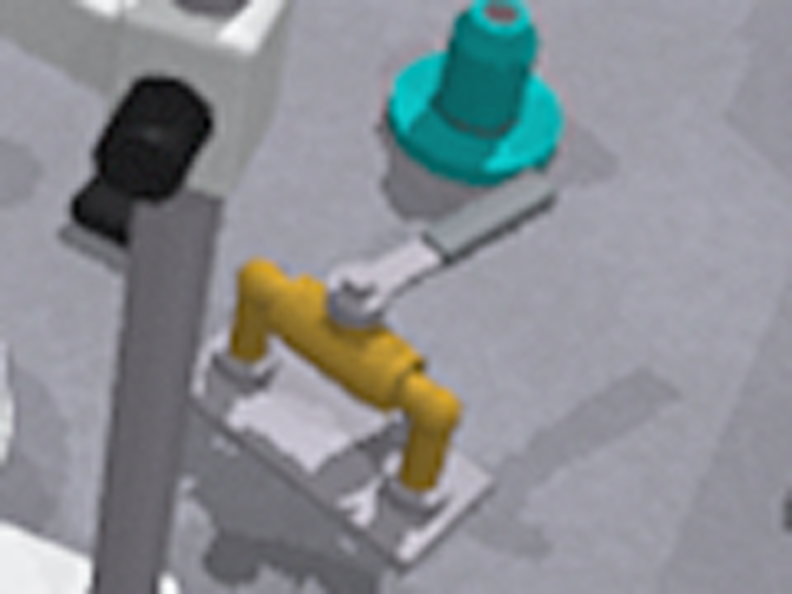

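Run:
```python
from h import *
s=load("scene0");crop(s,120,30,80,60,"g0.png",8);
s=load("side0");crop(s,360,10,80,80,"g1.png",7)
s=snap("scene","scene1");crop(s,0,0,512,384,"scene1.png",1.5)
s=snap("side","side1");crop(s,170,40,150,130,"side1.png",4.6)
```

```text
(no output)
```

View pics/scene1.png

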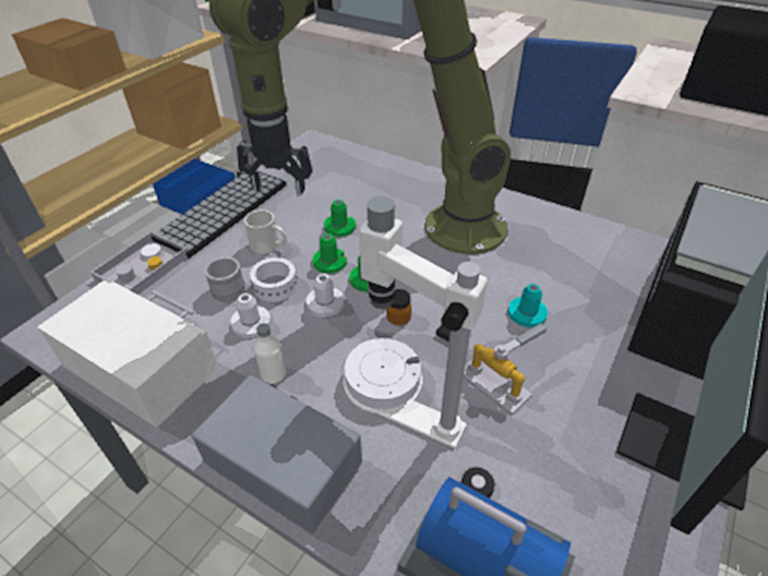

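View pics/side1.png

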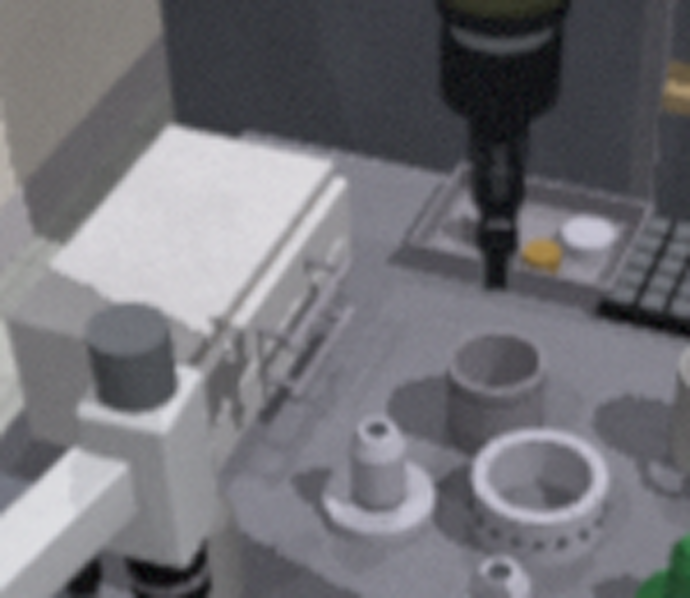

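View pics/g0.png

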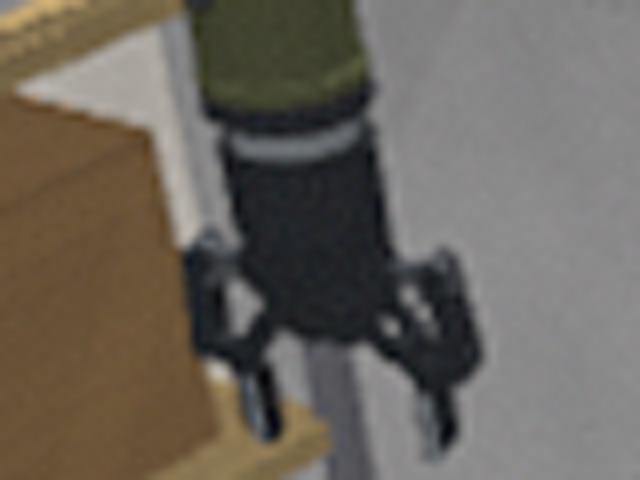

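```bash
cat >> h.py <<'E'
from scipy.spatial.transform import Rotation as Ro
def RT(phi,th):
    a,t=np.radians([phi,th]);c,s=np.cos(a),np.sin(a)
    z=np.array([c*np.sin(t),s*np.sin(t),-np.cos(t)]);x=np.array([c*np.cos(t),s*np.cos(t),np.sin(t)])
    return np.stack([x,np.cross(z,x),z],1)
def goto(phi,th,g,off=.022):
    from plant import robot
    st=robot.state();R=RT(phi,th);p=np.array(g)+off*R[:,2]
    print("rotvec",Ro.from_matrix(R@st["eef_rot"].T).as_rotvec(degrees=True).round(2),"shift mm",((p-st["position"])*1e3).round(1),"t",st["time_s"])
E
python3 - <<'E'
from h import *
goto(72,45,(.457,-.167,.18))
E
```

```text
rotvec [ 33.27 -32.45  49.64] shift mm [ -26.4   81.2 -146.8] t 1.3
```

Call:
{"fn": "servo_tool", "kwargs": {
  "moves": [
    [3.7,-3.6,5.5,-3,9,-10,0],
    [7.4,-7.2,11,-6,18,-20,0],
    [11.1,-10.8,16.5,-9,27,-30,0],
    [14.8,-14.4,22,-12,36,-40,0],
    [18.5,-18,27.6,-15,45,-50,0]
  ]
}}

```text
time_s: 1.8
position: [0.4722, -0.1897, 0.2611]
eef_rot: [[0.624, 0.75, 0.219], [0.656, -0.655, 0.375], [0.425, -0.09, -0.901]]
wrist_force: [1.4, -0.4, -0.6]
opening: 0.0855
```

Call:
{"fn": "servo_tool", "kwargs": {
  "moves": [
    [3.7,-3.6,5.5,-3,9,-20,0],
    [7.4,-7.2,11,-6,18,-40,0],
    [11.1,-10.8,16.5,-9,27,-60,0],
    [14.8,-14.4,22,-11,36,-80,0],
    [14.8,-14.4,22,-11,36,-97,0]
  ]
}}

```text
time_s: 2.3
position: [0.4594, -0.1562, 0.1609]
eef_rot: [[0.219, 0.95, 0.221], [0.667, -0.311, 0.676], [0.712, -0.001, -0.703]]
wrist_force: [0.5, 0.0, 0.0]
opening: 0.0854
```

Run:
```python
from h import *
from plant import robot
print(robot.state()["joints"].round(1))
s=snap("wrist","w2");goto(72,45,(.457,-.167,.18))
crop(s,0,0,512,384,"w2.png",1.56)
print(proj(s,(.457,-.167,.014)))
```

```text
[ 71.8  40.6 -45.  109.2 -20.6  53.6  27.7]
rotvec [-0.33 -0.11  0.23] shift mm [2.9 3.6 5. ] t 2.35
[258.48633808 301.87234315]
```

View pics/w2.png

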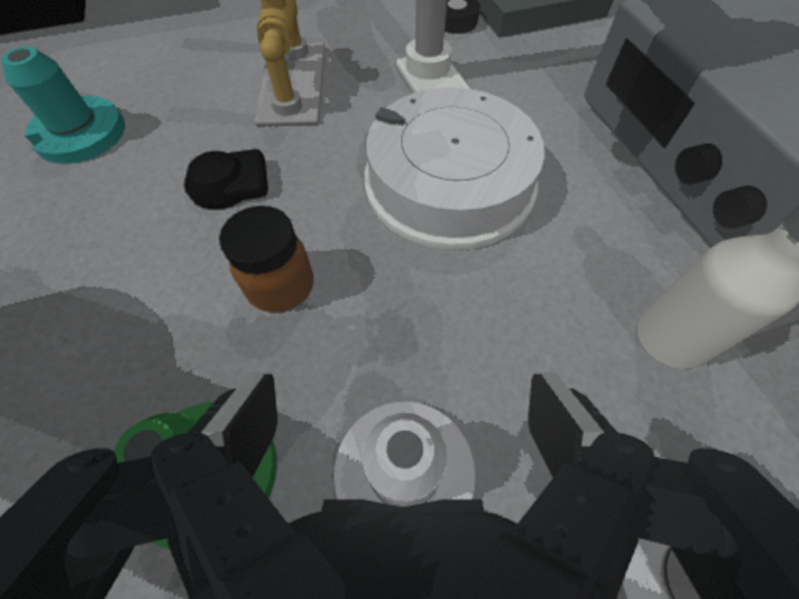

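Run:
```python
from h import *
s=load("w2")
print(plane(s,404/1.56,450/1.56,.085))
q=[(335,465),(345,440),(370,413),(405,402),(440,412),(465,440),(474,465)]
from scipy.optimize import least_squares
W=np.array([plane(s,x/1.56,y/1.56,.014)[:2] for x,y in q])
print(least_squares(lambda p:np.hypot(*(W-p[:2]).T)-p[2],[.45,-.16,.046]).x)
goto(72,45,(.4575,-.167,.046))
```

```text
[ 0.45726499 -0.16720306  0.085     ]
[ 0.4580138  -0.16747908  0.04571312]
rotvec [-0.33 -0.11  0.23] shift mm [   3.4    3.6 -129. ] t 2.35
```

Two views agree on the nozzle's position to under 1 mm: (0.4575, −0.167). Next I descend and grip.

Call:
{"fn": "servo_tool", "kwargs": {
  "moves": [
    [-0.3,-0.1,0.2,3.4,3.6,-30,0],
    [-0.3,-0.1,0.2,3.4,3.6,-60,0],
    [-0.3,-0.1,0.2,3.4,3.6,-90,0],
    [-0.3,-0.1,0.2,3.4,3.6,-115,0],
    [-0.3,-0.1,0.2,3.4,3.6,-129,0]
  ]
}}

```text
time_s: 2.85
position: [0.4615, -0.1532, 0.0289]
eef_rot: [[0.221, 0.95, 0.219], [0.672, -0.311, 0.672], [0.707, -0.002, -0.707]]
wrist_force: [1.1, 0.0, 0.5]
opening: 0.0847
```

Run:
```python
from h import *
goto(72,45,(.4575,-.167,.046))
s=snap("wrist","w3");crop(s,0,0,512,384,"w3.png",1.56)
```

```text
rotvec [-0.01 -0.11  0.13] shift mm [0.8 1.  1.6] t 2.85
```

View pics/w3.png

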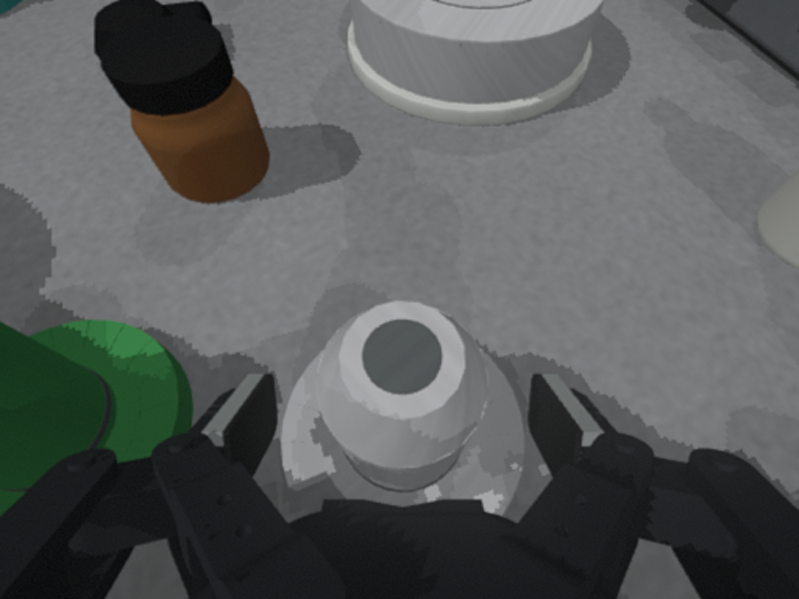

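Call:
{"fn": "servo_tool", "kwargs": {
  "moves": [
    [0,0,0,0.8,1,1,60],
    [0,0,0,0.8,1,1,160],
    [0,0,0,0.8,1,1,255],
    [0,0,0,0.8,1,1,255],
    [0,0,0,0.8,1,1,255]
  ],
  "grip_force": 50
}}

```text
time_s: 3.4
position: [0.4625, -0.1524, 0.0301]
eef_rot: [[0.221, 0.95, 0.219], [0.672, -0.311, 0.672], [0.707, -0.001, -0.707]]
wrist_force: [-1.9, -2.3, 5.5]
opening: 0.0445
```

Call:
{"fn": "servo_tool", "kwargs": {
  "moves": [
    [0,0,0,0,0,0,255],
    [0,0,0,0,0,0,255],
    [0,0,0,0,0,0,255]
  ]
}}

```text
time_s: 3.7
position: [0.4625, -0.1528, 0.0301]
eef_rot: [[0.221, 0.95, 0.219], [0.672, -0.311, 0.671], [0.706, -0.001, -0.708]]
wrist_force: [-0.2, -1.7, -0.3]
opening: 0.0447
```

Run:
```python
from h import *
goto(72,45,(.4575,-.167,.046))
s=snap("wrist","w4");crop(s,0,0,512,384,"w4.png",1.56)
```

```text
rotvec [ 0.05 -0.07  0.15] shift mm [-0.2  0.6  0.4] t 3.7
```

View pics/w4.png

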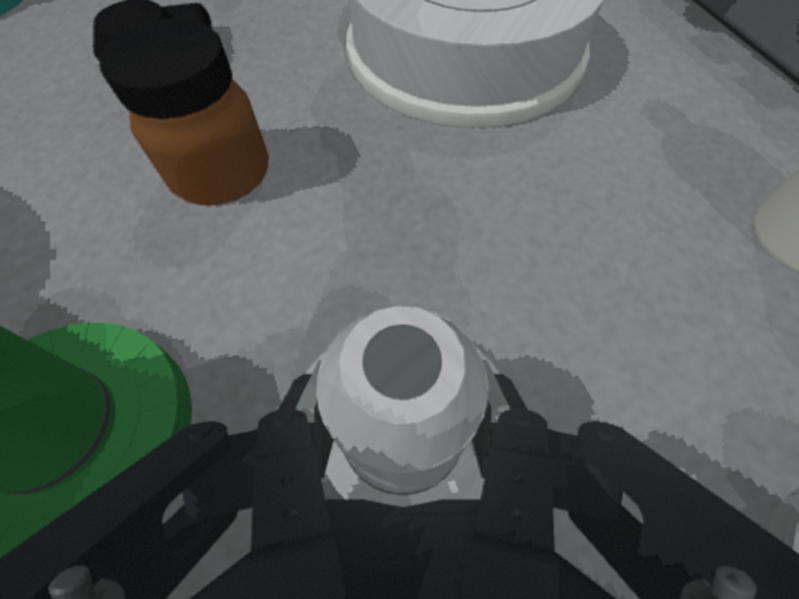

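Call:
{"fn": "servo_tool", "kwargs": {
  "moves": [
    [0,0,0,0,0,10,255],
    [0,0,0,0,0,30,255],
    [0,0,0,0,0,60,255],
    [0,0,0,0,0,90,255],
    [0,0,0,0,0,120,255]
  ]
}}

```text
time_s: 4.25
position: [0.4622, -0.1522, 0.1517]
eef_rot: [[0.221, 0.951, 0.219], [0.672, -0.311, 0.672], [0.706, -0.001, -0.708]]
wrist_force: [0.2, -0.1, -4.2]
opening: 0.0449
```

Run:
```python
from h import *
s=snap("wrist","w5");crop(s,0,0,512,384,"w5.png",1.56)
print(s["p"])
crop(s,200,30,170,130,"w5c.png",4.7)
t=snap("side","side5");crop(t,170,80,150,130,"side5.png",4.6)
t=snap("scene","scene5");crop(t,150,140,150,130,"scene5.png",4.6)
```

```text
[ 0.46219384 -0.15220124  0.15169616]
```

View pics/w5c.png

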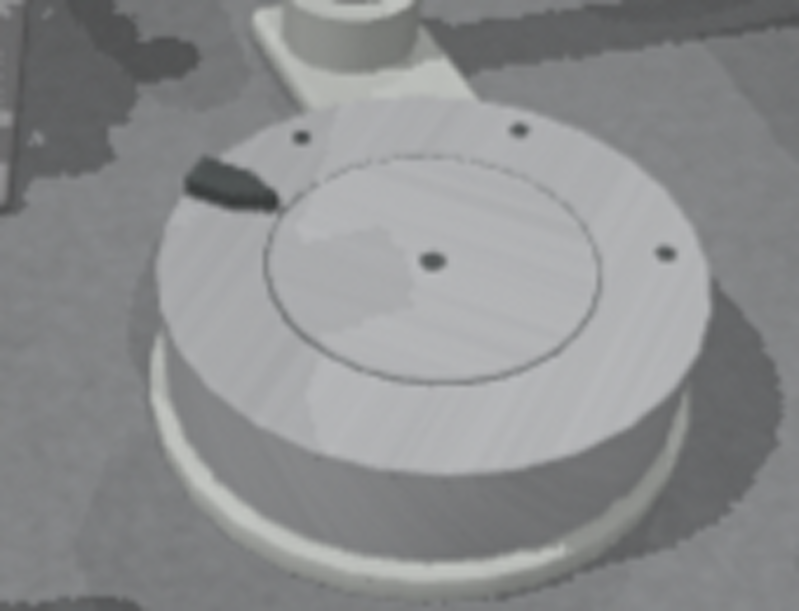

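View pics/side5.png

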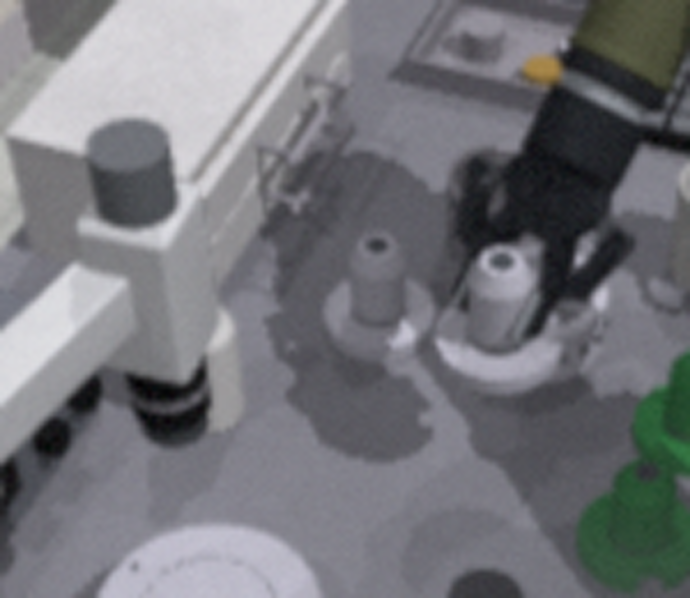

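View pics/scene5.png

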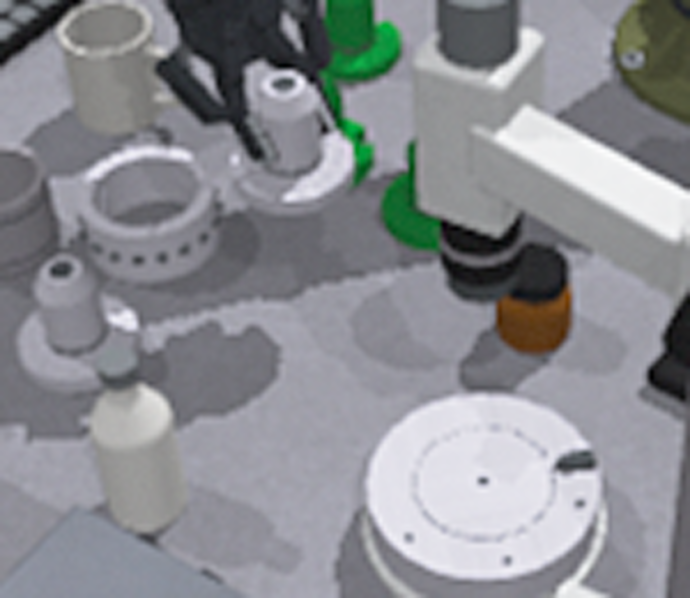

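Run:
```python
from h import *
from scipy.optimize import least_squares
s=load("w5")
q=lambda x,y,f=4.7,u0=200,v0=30:((x+.5)/f-.5+u0,(y+.5)/f-.5+v0)
C=np.array([plane(s,*q(x,y),.05)[:2] for x,y in [(265,270),(283,210),(420,156),(540,190),(600,270),(575,330),(445,383),(310,335)]])
r=least_squares(lambda p:np.hypot(*(C-p[:2]).T)-p[2],[.6,.1,.046]).x;print("circle",r)
O=np.array([plane(s,*q(x,y),.05)[:2] for x,y in [(157,270),(165,330),(250,417),(450,473),(600,430),(710,280),(640,170),(420,97),(260,133)]])
r2=least_squares(lambda p:np.hypot(*(O-p[:2]).T)-p[2],[.6,.1,.08]).x;print("disc",r2)
c=plane(s,*q(432,261),.05);print("dot",c)
def pol(P): w=P[:2]-np.array([.5862,.0793]);return np.hypot(*w).round(4),np.degrees(np.arctan2(w[1],w[0])).round(1)
for a in [(278,195),(278,207),(207,157),(187,178)]:
  print(a,[pol(plane(s,*q(*a),z)) for z in (.05,.056)])
# dark mask in scene images and wrist images -> wedge principal points
for nm in ["w1","w5","scene5","side0"]:
    t=load(nm);P=cloud(t);g=t["frame"].max(2)
    w=P[...,:2]-np.array([.586,.079]);R=np.hypot(w[...,0],w[...,1])
    m=(R>.05)&(R<.082)&(P[...,2]>.045)&(P[...,2]<.065)&(g<95)
    a=np.degrees(np.arctan2(w[...,1],w[...,0]))[m];print(nm,m.sum(),np.median(a),np.mean(a),R[m].mean())
    if m.sum(): 
        top=m&(P[...,2]>.053);W=w[top].mean(0);print("  top",top.sum(),np.degrees(np.arctan2(W[1],W[0])))
```

```text
circle [0.58604582 0.07901439 0.04773787]
disc [0.5850917  0.07801991 0.07861045]
dot [0.58636212 0.07917404 0.05      ]
(278, 195) [(np.float64(0.053), np.float64(128.4)), (np.float64(0.0491), np.float64(136.4))]
(278, 207) [(np.float64(0.0502), np.float64(133.7)), (np.float64(0.047), np.float64(142.3))]
(207, 157) [(np.float64(0.0811), np.float64(126.4)), (np.float64(0.076), np.float64(131.4))]
(187, 178) [(np.float64(0.0809), np.float64(134.5)), (np.float64(0.0768), np.float64(139.8))]
w1 256 136.39570270237056 125.32656972440691 0.06538639646093887
  top 204 136.34811469899557
w5 136 137.55350466565932 135.02017386244717 0.06447845107598615
  top 113 137.25619189521737
scene5 17 132.35871376682883 132.2746694383247 0.06716384489921837
  top 15 131.91843347652838
side0 16 133.7497415692318 133.73836963915394 0.06846085391344897
  top 13 134.07702712968646
```

Call:
{"fn": "servo_tool", "kwargs": {
  "moves": [
    [0,0,-7,3,3,0,255],
    [0,0,-14,6,6,0,255],
    [0,0,-21,9,9,0,255],
    [0,0,-28,13,15,0,255],
    [0,0,-35,17,25,0,255]
  ]
}}

```text
time_s: 4.9
position: [0.4789, -0.1286, 0.1502]
eef_rot: [[0.571, 0.595, 0.565], [0.424, -0.804, 0.418], [0.703, 0.001, -0.712]]
wrist_force: [2.6, 1.5, -2.5]
opening: 0.0446
```

Call:
{"fn": "servo_tool", "kwargs": {
  "moves": [
    [0,0,-7,4,15,-5,255],
    [0,0,-14,8,35,-10,255],
    [0,0,-21,12,55,-15,255],
    [0,0,-28,16,75,-25,255],
    [0,0,-33.4,21,97,-35,255]
  ]
}}

```text
time_s: 5.4
position: [0.4275, -0.0809, 0.2271]
eef_rot: [[0.744, 0.209, 0.634], [0.135, -0.977, 0.164], [0.654, -0.036, -0.756]]
wrist_force: [1.2, 0.1, -3.0]
opening: 0.0448
```

Run:
```python
from h import *
from plant import robot
print(robot.state()["joints"].round(1))
# place target TCP
def tgt(phi,c,h):
    a=np.radians(phi);st=robot.state();R=RT(phi,45)
    p=np.array([c[0]+.01524*np.cos(a),c[1]+.01524*np.sin(a),.0801+h])
    print("rv",Ro.from_matrix(R@st["eef_rot"].T).as_rotvec(degrees=True).round(2),"sh",((p-st["position"])*1e3).round(1))
tgt(3.5,(.5862,.0791),.02)
s=snap("wrist","w6");print(s["p"],s["R"].round(3));crop(s,0,0,512,384,"w6.png",1.56)
t=snap("scene","scene6");crop(t,150,100,200,150,"scene6.png",4)
```

```text
[ 98.6  12.4 -81.7 143.2 -87.3  10.   26.3]
rv [-1.49 -4.38 -8.65] sh [ 174.   160.9 -127. ]
[ 0.42745802 -0.0809134   0.22709076] [[ 0.744  0.209  0.634]
 [ 0.135 -0.977  0.164]
 [ 0.654 -0.036 -0.756]]
```

View pics/w6.png

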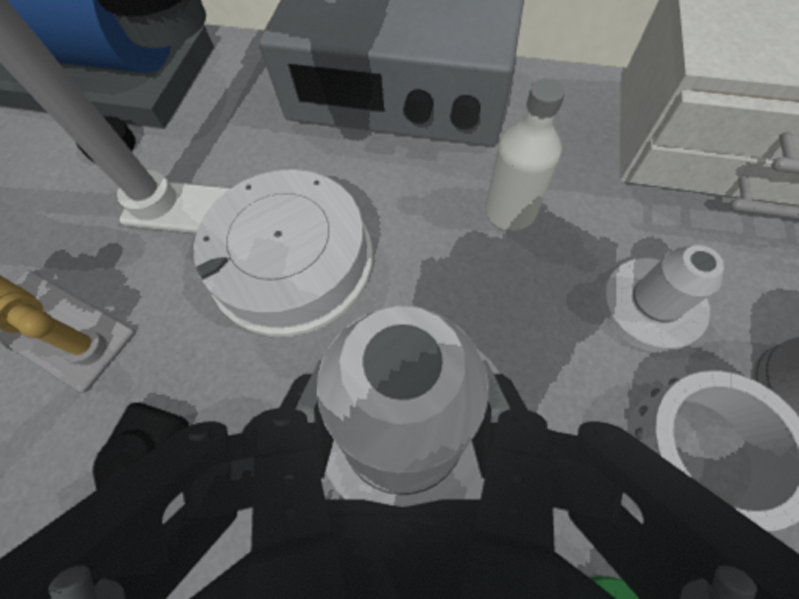

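View pics/scene6.png

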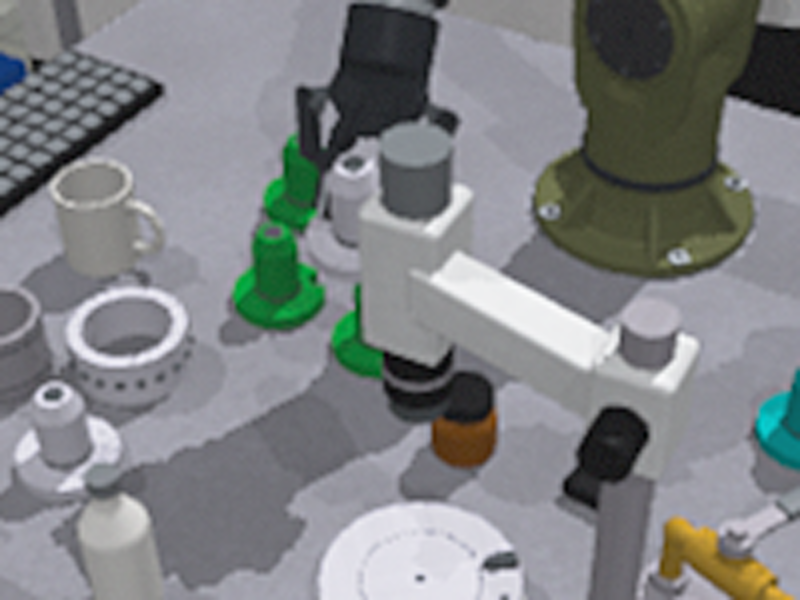

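Call:
{"fn": "servo_tool", "kwargs": {
  "moves": [
    [0,0,0,30,-5,-5,255],
    [0,0,0,60,-12,-15,255],
    [-0.5,-1.4,-2,90,-20,-30,255],
    [-1,-3,-5,120,-30,-50,255],
    [-1.5,-4.4,-8.6,150,-40,-75,255]
  ]
}}

```text
time_s: 6.0
position: [0.5442, -0.1232, 0.2231]
eef_rot: [[0.76, 0.123, 0.639], [0.079, -0.992, 0.097], [0.646, -0.023, -0.763]]
wrist_force: [0.2, 0.6, -2.9]
opening: 0.0447
```

Run:
```python
from h import *
from plant import robot
st=robot.state();print(st["joints"].round(1),st["position"].round(4),st["eef_rot"].round(3))
```

```text
[ 49.6  14.5 -33.3 131.1 -87.2  10.   20.2] [ 0.5442 -0.1232  0.2231] [[ 0.76   0.123  0.639]
 [ 0.079 -0.992  0.097]
 [ 0.646 -0.023 -0.763]]
```

```bash
cat >> h.py <<'E'
def tgt(phi,c,h,fo=.01524,zo=.0301,th=45):
    from plant import robot
    a=np.radians(phi);st=robot.state();R=RT(phi,th)
    p=np.array([c[0]+fo*np.cos(a),c[1]+fo*np.sin(a),zo+h])
    print("rv",Ro.from_matrix(R@st["eef_rot"].T).as_rotvec(degrees=True).round(2),"sh",((p-st["position"])*1e3).round(1),st["joints"].round(1),st["time_s"])
E
python3 - <<'E'
from h import *
tgt(36,(.52,-.09),.10)
E
```

```text
rv [ 0.51 -4.99 28.83] sh [-11.8  42.2 -93. ] [ 49.6  14.5 -33.3 131.1 -87.2  10.   20.2] 6.0
```

Call:
{"fn": "servo_tool", "kwargs": {
  "moves": [
    [0,0,7,0,0,-5,255],
    [0,0,14,-3,8,-15,255],
    [0.2,-2,21,-6,18,-35,255],
    [0.5,-4,28.8,-9,30,-60,255],
    [0.5,-5,28.8,-12,42,-93,255]
  ]
}}

```text
time_s: 6.5
position: [0.5349, -0.0866, 0.1325]
eef_rot: [[0.572, 0.594, 0.565], [0.421, -0.804, 0.42], [0.704, -0.002, -0.71]]
wrist_force: [4.0, -1.3, -6.8]
opening: 0.045
```

Run:
```python
from h import *
tgt(36,(.52,-.09),.10)
```

```text
rv [ 0.06 -0.25 -0.48] sh [-2.5  5.6 -2.4] [ 65.4  36.6 -50.  131.2 -85.   12.1  56.1] 6.5
```

Call:
{"fn": "servo_tool", "kwargs": {
  "moves": [
    [0,0,2,-3,6,-15,255],
    [0,0,4,-3,6,-35,255],
    [0,-0.2,6,-3,6,-55,255],
    [0,-0.2,8,-3,6,-70,255],
    [0,-0.2,8,-3,6,-80,255]
  ]
}}

```text
time_s: 7.0
position: [0.531, -0.0799, 0.049]
eef_rot: [[0.504, 0.707, 0.496], [0.498, -0.707, 0.502], [0.706, -0.006, -0.708]]
wrist_force: [-0.2, -1.5, -3.9]
opening: 0.0447
```

Run:
```python
from h import *
tgt(44,(.52,-.09),.0)
```

```text
rv [-0.18 -0.34 -0.99] sh [ -0.    0.4 -18.9] [ 63.1  48.8 -47.1 129.7 -87.1  10.   72.3] 7.0
```

Call:
{"fn": "servo_tool", "kwargs": {
  "moves": [
    [-0.2,-0.3,0,0,0,-6,255],
    [-0.2,-0.3,0,0,0,-12,255],
    [-0.2,-0.3,0,0,0,-15,255],
    [-0.2,-0.3,0,0,0,-17,255],
    [-0.2,-0.3,0,0,0,-18,255]
  ]
}}

```text
time_s: 7.5
position: [0.5328, -0.0851, 0.0347]
eef_rot: [[0.501, 0.712, 0.491], [0.501, -0.702, 0.506], [0.705, -0.007, -0.709]]
wrist_force: [0.6, 0.4, -3.2]
opening: 0.0449
```

Run:
```python
from h import *
tgt(45,(.52,-.09),.0)
```

```text
rv [-0.19 -0.4  -0.42] sh [-2.   5.9 -4.6] [ 62.8  50.5 -46.  128.9 -87.2  10.1  74.2] 7.5
```

Call:
{"fn": "servo_tool", "kwargs": {
  "moves": [
    [0,0,6,-2,2,10,255],
    [0,0,12,-4,4,15,255],
    [0,-0.2,18,-6,6,15,255],
    [0,-0.3,25,-8,8,10,255],
    [-0.2,-0.4,25,-8,9,6,255]
  ]
}}

```text
time_s: 8.0
position: [0.5272, -0.0767, 0.0412]
eef_rot: [[0.232, 0.943, 0.238], [0.671, -0.332, 0.663], [0.704, 0.006, -0.71]]
wrist_force: [0.7, 0.0, -2.8]
opening: 0.0447
```

Run:
```python
from h import *
tgt(70,(.52,-.09),.0)
```

```text
rv [ 0.32  0.22 -0.61] sh [ -2.    1.  -11.1] [ 48.2  46.6 -24.1 114.3 -44.5  39.8  49.8] 8.0
```

Call:
{"fn": "servo_tool", "kwargs": {
  "moves": [
    [0.3,0.2,0,-1,1,-4,255],
    [0.3,0.2,0,-1,1,-7,255],
    [0.3,0.2,0,-1,1,-9,255],
    [0.3,0.2,0,-1,1,-10.5,255],
    [0.3,0.2,0,-1,1,-11.3,255]
  ]
}}

```text
time_s: 8.5
position: [0.5258, -0.0757, 0.0301]
eef_rot: [[0.235, 0.943, 0.235], [0.666, -0.333, 0.667], [0.708, -0.0, -0.706]]
wrist_force: [-3.3, -2.9, 5.9]
opening: 0.0446
```

Run:
```python
from h import *
tgt(70,(.52,-.09),.0)
s=snap("wrist","w7");crop(s,0,0,512,384,"w7.png",1.56)
t=snap("side","side7");crop(t,200,100,150,130,"side7.png",4.6)
```

```text
rv [-0.05  0.   -0.55] sh [-0.6  0.   0. ] [ 48.4  48.  -24.3 114.5 -44.8  38.9  50.6] 8.5
```

View pics/side7.png

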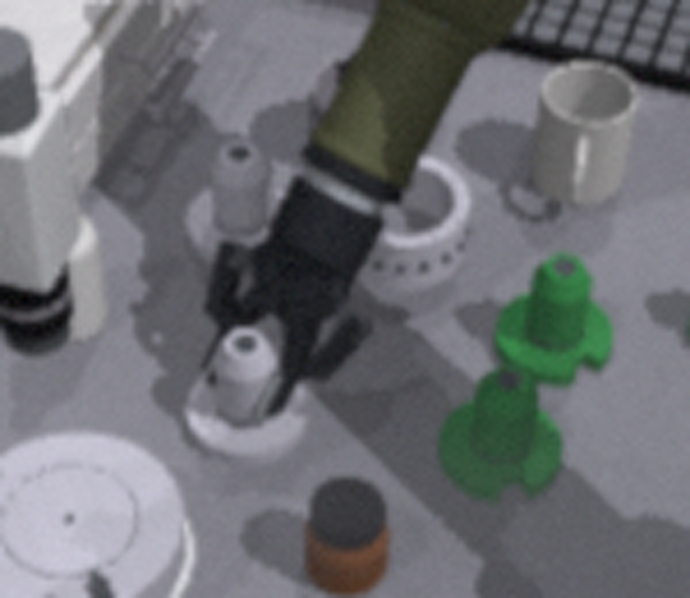

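Call:
{"fn": "servo_tool", "kwargs": {
  "moves": [
    [0,0,0,0,0,0,200],
    [0,0,0,0,0,0,100],
    [0,0,0,0,0,0,0],
    [0,0,0,0,0,0,0],
    [0,0,0,0,0,0,0]
  ]
}}

```text
time_s: 9.1
position: [0.526, -0.0755, 0.0303]
eef_rot: [[0.235, 0.943, 0.235], [0.667, -0.332, 0.667], [0.708, 0.0, -0.707]]
wrist_force: [-0.3, 0.4, -0.0]
opening: 0.0855
```

Call:
{"fn": "servo_tool", "kwargs": {
  "moves": [
    [0,0,0,0,0,15,0],
    [0,0,0,0,0,45,0],
    [0,0,0,0,0,85,0],
    [0,0,0,0,0,130,0],
    [0,0,0,0,0,170,0]
  ]
}}

```text
time_s: 9.6
position: [0.5256, -0.075, 0.2033]
eef_rot: [[0.234, 0.943, 0.235], [0.667, -0.331, 0.667], [0.707, 0.001, -0.707]]
wrist_force: [1.5, 0.2, 0.2]
opening: 0.0854
```

Run:
```python
from h import *
tgt(70,(.52,-.09),.24,fo=0,zo=0,th=0)
tgt(70,(.48,-.11),.3,fo=0,zo=0,th=0)
```

```text
rv [-42.37  15.2   -0.63] sh [ -5.6 -15.   36.7] [ 47.4  31.2 -21.9 108.4 -40.6  57.4  35.5] 9.6
rv [-42.37  15.2   -0.63] sh [-45.6 -35.   96.7] [ 47.4  31.2 -21.9 108.4 -40.6  57.4  35.5] 9.6
```

Call:
{"fn": "servo_tool", "kwargs": {
  "moves": [
    [-7,2.5,0,-4,-12,20,0],
    [-14,5,0,-8,-24,40,0],
    [-21,7.5,0,-12,-36,60,0],
    [-28,10,-0.3,-16,-48,75,0],
    [-35,12.5,-0.5,-20,-60,80,0]
  ]
}}

```text
time_s: 10.1
position: [0.5059, -0.1356, 0.2875]
eef_rot: [[0.337, 0.94, 0.051], [0.932, -0.341, 0.121], [0.131, 0.007, -0.991]]
wrist_force: [-0.1, -0.2, -1.3]
opening: 0.0853
```

Call:
{"fn": "servo_tool", "kwargs": {
  "moves": [
    [-7.4,2.7,-0.1,-5,-10,0,0],
    [-7.4,2.7,-0.1,-10,-20,0,0]
  ]
}}

```text
time_s: 10.3
position: [0.4976, -0.1499, 0.29]
eef_rot: [[0.332, 0.943, 0.007], [0.943, -0.332, -0.011], [-0.008, 0.01, -1.0]]
wrist_force: [-0.5, 1.2, -0.3]
opening: 0.0852
```

Run:
```python
from h import *
s=snap("wrist","w8");print(s["p"],s["R"].round(3));c=proj(s,(.52,-.09,.014));print(c)
u,v=int(c[0])-50,int(c[1])-37
print(u,v);crop(s,u,v,100,75,"w8c.png",8)
```

```text
[ 0.49760986 -0.14994763  0.28996417] [[ 0.332  0.943  0.007]
 [ 0.943 -0.332 -0.011]
 [-0.008  0.01  -1.   ]]
[256.44073697 119.28768347]
206 82
```

View pics/w8c.png

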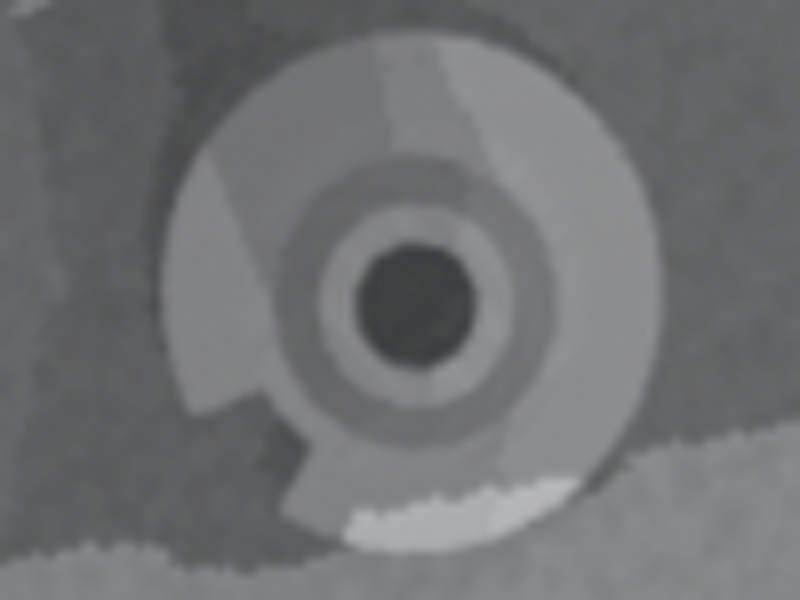

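The view from straight above is clear: outer notch corners at (192,415) and (283,515), inner corners at (262,388) and (312,440).

```bash
cat >> h.py <<'E'
def noz(s,u0,v0,f,rim,outer,inner,h=0.):
    from scipy.optimize import least_squares
    q=lambda a:((a[0]+.5)/f-.5+u0,(a[1]+.5)/f-.5+v0)
    g=lambda L:np.array([plane(s,*q(a),h+.014)[:2] for a in L])
    W=g(rim);r=least_squares(lambda p:np.hypot(*(W-p[:2]).T)-p[2],[*W.mean(0),.046]).x
    print("centre",r.round(4),"res",np.abs(np.hypot(*(W-r[:2]).T)-r[2]).max().round(4))
    for n,L in (("outer",outer),("inner",inner)):
        M=g(L);w=M.mean(0)-r[:2];print(n,"yaw",np.degrees(np.arctan2(w[1],w[0])).round(2),"rad",np.hypot(*w).round(4),"width",np.hypot(*(M[0]-M[1])).round(4))
E
python3 - <<'E'
from h import *
s=load("w8")
noz(s,206,82,8,[(162,295),(192,415),(283,515),(420,552),(580,485),(645,390),(662,290),(640,190),(560,80),(410,33),(290,75),(205,160)],[(192,415),(283,515)],[(262,388),(312,440)])
q=lambda x,y:((x+.5)/8-.5+206,(y+.5)/8-.5+82)
print(plane(s,*q(417,305),.085))
E
```

```text
centre [ 0.5212 -0.0905  0.0459] res 0.0008
outer yaw -157.73 rad 0.0444 width 0.0249
inner yaw -159.14 rad 0.0311 width 0.0132
[ 0.52128351 -0.08989192  0.085     ]
```

Run:
```python
from h import *
tgt(70.6,(.5212,-.0903),.028,fo=0,zo=0,th=0)
```

```text
rv [0.51 0.31 0.32] sh [  25.6   63.8 -261.1] [20.  16.6 -7.8 96.5  2.9 66.7 -8.3] 10.35
```

Call:
{"fn": "servo_tool", "kwargs": {
  "moves": [
    [0.5,0.3,0.3,12,30,-40,0],
    [0.5,0.3,0.3,25,62,-80,0],
    [0.5,0.3,0.3,25.6,63.8,-120,0],
    [0.5,0.3,0.3,25.6,63.8,-160,0],
    [0.5,0.3,0.3,25.6,63.8,-165,0]
  ]
}}

```text
time_s: 10.85
position: [0.5174, -0.0909, 0.1202]
eef_rot: [[0.335, 0.942, -0.009], [0.942, -0.335, 0.002], [-0.001, -0.009, -1.0]]
wrist_force: [-1.0, 0.4, -0.3]
opening: 0.0853
```

Run:
```python
from h import *
tgt(70.6,(.5212,-.0903),.028,fo=0,zo=0,th=0)
```

```text
rv [-0.12 -0.49  0.16] sh [  3.8   0.6 -92.2] [ 13.1  27.5  -8.5 109.2   5.5  44.2 -18. ] 10.85
```

Call:
{"fn": "servo_tool", "kwargs": {
  "moves": [
    [-0.1,-0.5,0.2,3.8,0.6,-20,0],
    [-0.1,-0.5,0.2,3.8,0.6,-45,0],
    [-0.1,-0.5,0.2,3.8,0.6,-70,0],
    [-0.1,-0.5,0.2,3.8,0.6,-88,0],
    [-0.1,-0.5,0.2,3.8,0.6,-92,0]
  ]
}}

```text
time_s: 11.35
position: [0.5207, -0.0916, 0.0281]
eef_rot: [[0.334, 0.942, -0.001], [0.942, -0.334, 0.001], [0.0, -0.002, -1.0]]
wrist_force: [0.2, 0.3, 0.1]
opening: 0.0854
```

Call:
{"fn": "servo_tool", "kwargs": {
  "moves": [
    [0,0,0,0,0,0,100],
    [0,0,0,0,0,0,200],
    [0,0,0,0,0,0,255],
    [0,0,0,0,0,0,255],
    [0,0,0,0,0,0,255]
  ]
}}

```text
time_s: 11.85
position: [0.5213, -0.0921, 0.0297]
eef_rot: [[0.335, 0.942, 0.0], [0.942, -0.335, -0.0], [0.0, 0.0, -1.0]]
wrist_force: [-1.6, -1.6, 6.9]
opening: 0.0447
```

Run:
```python
from h import *
tgt(70.6,(.5212,-.0903),.028,fo=0,zo=0,th=0)
```

```text
rv [0.   0.03 0.16] sh [-0.1  1.8 -1.7] [ 11.9  35.2  -6.9 113.9   7.7  31.3 -19.8] 11.85
```

Call:
{"fn": "servo_tool", "kwargs": {
  "moves": [
    [0,0,0,0,0,8,255],
    [0,0,-8,0,0,15,255],
    [0,0,-16,0,0,15,255],
    [0,0,-24,0,0,15,255],
    [0,0,-32,0,0,15,255]
  ]
}}

```text
time_s: 12.35
position: [0.5215, -0.0919, 0.0457]
eef_rot: [[0.787, 0.617, 0.001], [0.617, -0.787, 0.0], [0.001, 0.001, -1.0]]
wrist_force: [-0.6, -0.4, -3.6]
opening: 0.0452
```

Call:
{"fn": "servo_tool", "kwargs": {
  "moves": [
    [0,0,-8,0,0,0,255],
    [0,0,-16,0,0,0,255],
    [0,0,-24,0,0,0,255],
    [0,0,-32,0,0,0,255],
    [0,0,-34,0,0,0,255]
  ]
}}

```text
time_s: 12.85
position: [0.5217, -0.0914, 0.0464]
eef_rot: [[0.998, 0.069, 0.002], [0.069, -0.998, -0.0], [0.002, 0.0, -1.0]]
wrist_force: [-0.0, 0.3, -3.1]
opening: 0.0451
```

Run:
```python
from h import *
tgt(4.4,(.5213,-.0921),.0297,fo=0,zo=0,th=0)
```

```text
rv [0.   0.1  0.44] sh [ -0.4  -0.7 -16.7] [ -0.7  34.2  12.1 113.4 -12.4  33.5 -66.3] 12.85
```

Call:
{"fn": "servo_tool", "kwargs": {
  "moves": [
    [0,0.1,0.4,0,0,-5,255],
    [0,0.1,0.4,0,0,-10,255],
    [0,0.1,0.4,0,0,-14,255],
    [0,0.1,0.4,0,0,-16,255],
    [0,0.1,0.4,0,0,-17,255]
  ]
}}

```text
time_s: 13.35
position: [0.5213, -0.0914, 0.0297]
eef_rot: [[0.997, 0.077, -0.001], [0.077, -0.997, 0.0], [-0.001, -0.001, -1.0]]
wrist_force: [-5.6, 1.6, 16.7]
opening: 0.0455
```

Call:
{"fn": "servo_tool", "kwargs": {
  "moves": [
    [0,0,0,0,0,0,200],
    [0,0,0,0,0,0,100],
    [0,0,0,0,0,0,0],
    [0,0,0,0,0,0,0],
    [0,0,0,0,0,0,0]
  ]
}}

```text
time_s: 13.85
position: [0.5214, -0.0915, 0.0297]
eef_rot: [[0.997, 0.077, -0.001], [0.077, -0.997, 0.0], [-0.001, -0.001, -1.0]]
wrist_force: [0.0, -0.5, -0.5]
opening: 0.0855
```

Call:
{"fn": "servo_tool", "kwargs": {
  "moves": [
    [0,0,0,0,0,15,0],
    [0,0,0,0,0,45,0],
    [0,0,0,0,0,85,0],
    [0,0,0,-20,0,130,0],
    [0,0,0,-50,0,180,0]
  ]
}}

```text
time_s: 14.35
position: [0.4758, -0.0914, 0.2041]
eef_rot: [[0.997, 0.077, 0.0], [0.077, -0.997, 0.0], [0.0, -0.0, -1.0]]
wrist_force: [0.8, 0.3, 1.2]
opening: 0.085
```

Run:
```python
from h import *
tgt(80,(.5213,-.0921),.1,th=45)
s=snap("wrist","w9");print(s["p"],s["R"].round(3));c=proj(s,(.5215,-.091,.014));print(c)
u,v=int(c[0])-50,int(c[1])-37
print(u,v);crop(s,u,v,100,75,"w9c.png",8)
```

```text
rv [ 32.43 -35.76  71.42] sh [ 48.2  14.3 -74. ] [ -4.4  18.7  16.8 109.2  -6.7  53.  -70. ] 14.35
[ 0.4757786  -0.09142378  0.20407911] [[ 0.997  0.077  0.   ]
 [ 0.077 -0.997  0.   ]
 [ 0.    -0.    -1.   ]]
[259.64724153 138.21460466]
209 101
```

View pics/w9c.png

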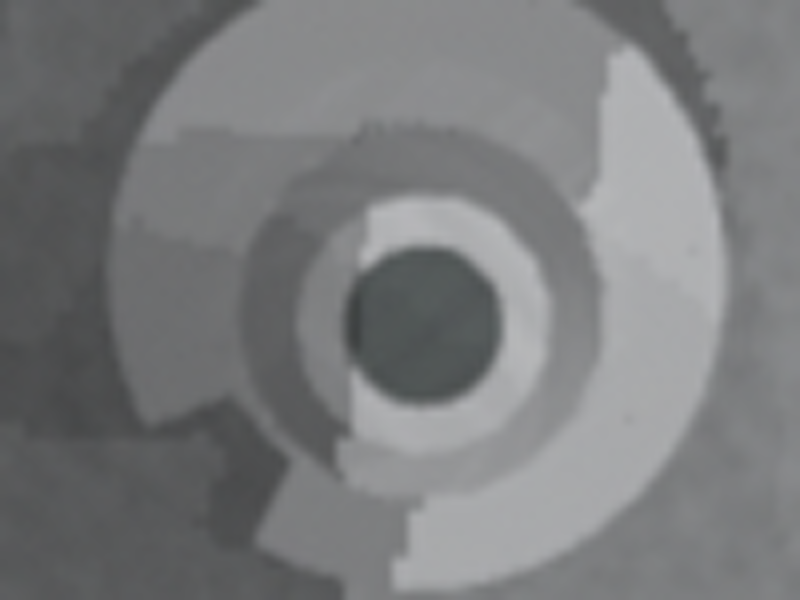

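Run:
```python
from h import *
s=load("w9")
noz(s,209,101,8,[(110,270),(148,430),(258,545),(400,590),(560,560),(680,445),(725,300),(700,150),(630,45),(150,140),(205,50)],[(148,430),(258,545)],[(230,398),(290,460)])
q=lambda x,y:((x+.5)/8-.5+209,(y+.5)/8-.5+101)
print(plane(s,*q(425,326),.085))
```

```text
centre [ 0.5232 -0.0925  0.0459] res 0.0008
outer yaw 136.37 rad 0.0444 width 0.0241
inner yaw 134.97 rad 0.0318 width 0.013
[ 0.52387647 -0.09227606  0.085     ]
```

Run:
```python
from h import *
tgt(80,(.5233,-.092),.12)
```

```text
rv [ 32.2  -35.56  71.63] sh [ 52.4  15.9 -60.1] [ -4.4  18.   17.  109.1  -6.5  53.5 -70.1] 14.4
```

Call:
{"fn": "servo_tool", "kwargs": {
  "moves": [
    [3,-3.3,6.6,0,0,8,0],
    [6,-6.6,13.2,0,0,16,0],
    [9,-9.9,19.8,5,0,20,0],
    [12,-13.2,26.4,10,0,20,0],
    [15,-16.5,33,15,0,20,0]
  ]
}}

```text
time_s: 14.9
position: [0.4887, -0.0929, 0.231]
eef_rot: [[0.751, 0.629, 0.2], [0.554, -0.766, 0.325], [0.358, -0.133, -0.924]]
wrist_force: [0.8, -0.2, -0.4]
opening: 0.0851
```

Run:
```python
from h import *
tgt(80,(.5233,-.092),.12)
```

```text
rv [ 17.05 -18.89  38.36] sh [ 37.3  15.9 -80.9] [ 20.9  16.6   3.7 111.4 -29.7  53.   -9.3] 14.9
```

Call:
{"fn": "servo_tool", "kwargs": {
  "moves": [
    [3,-3.3,6.7,6,3,0,0],
    [6,-6.6,13.4,12,6,-10,0],
    [9,-9.9,20.1,18,9,-20,0],
    [12,-13.2,27,24,12,-30,0],
    [15,-16.5,33.6,30,15,-40,0]
  ]
}}

```text
time_s: 15.4
position: [0.5188, -0.0785, 0.1908]
eef_rot: [[0.205, 0.967, 0.149], [0.707, -0.252, 0.661], [0.677, -0.03, -0.736]]
wrist_force: [-0.1, -0.0, -0.2]
opening: 0.0856
```

Run:
```python
from h import *
tgt(80,(.5233,-.092),.09)
```

```text
rv [ 1.96 -2.22  4.56] sh [  7.2   1.5 -70.7] [ 37.7  31.8  -9.1 105.6 -40.5  63.9  39.3] 15.4
```

Call:
{"fn": "servo_tool", "kwargs": {
  "moves": [
    [2,-2.2,4.6,7.2,1.5,-20,0],
    [2,-2.2,4.6,7.2,1.5,-45,0],
    [2,-2.2,4.6,7.2,1.5,-68,0],
    [2,-2.2,4.6,7.2,1.5,-70.7,0]
  ]
}}

```text
time_s: 15.8
position: [0.5248, -0.0769, 0.1176]
eef_rot: [[0.126, 0.985, 0.12], [0.695, -0.173, 0.698], [0.708, -0.005, -0.706]]
wrist_force: [-0.0, -0.3, 0.0]
opening: 0.0853
```

Run:
```python
from h import *
tgt(80,(.5233,-.092),.0)
s=snap("wrist","w10");crop(s,0,0,512,384,"w10.png",1.56)
```

```text
rv [-0.14 -0.25 -0.02] sh [  1.2  -0.1 -87.5] [ 38.9  40.  -11.3 106.3 -41.4  59.5  48.7] 15.8
```

View pics/w10.png

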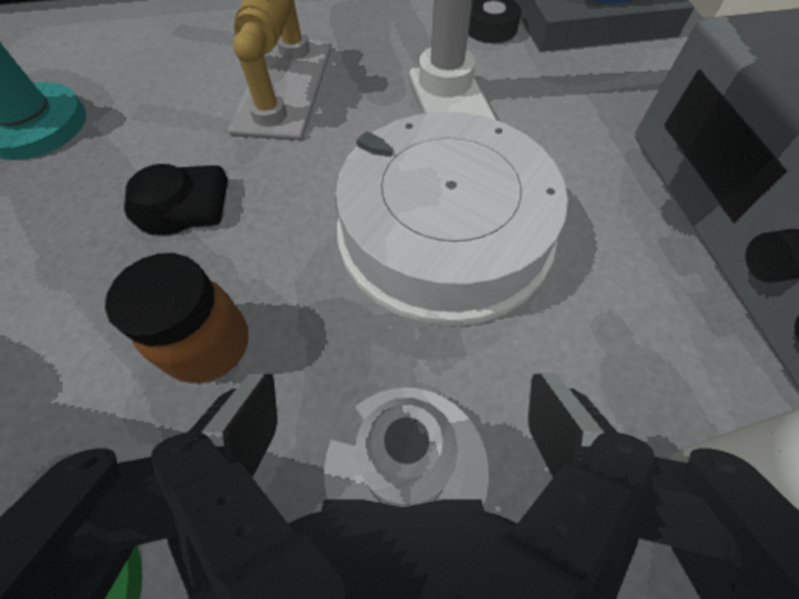

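Call:
{"fn": "servo_tool", "kwargs": {
  "moves": [
    [-0.1,-0.2,0,1.2,0,-22,0],
    [-0.1,-0.2,0,1.2,0,-45,0],
    [-0.1,-0.2,0,1.2,0,-68,0],
    [-0.1,-0.2,0,1.2,0,-82,0],
    [-0.1,-0.2,0,1.2,0,-87,0]
  ]
}}

```text
time_s: 16.35
position: [0.5265, -0.0768, 0.0316]
eef_rot: [[0.122, 0.985, 0.123], [0.696, -0.173, 0.697], [0.708, 0.0, -0.707]]
wrist_force: [0.3, 1.0, 0.1]
opening: 0.0854
```

Run:
```python
from h import *
tgt(80,(.5233,-.092),.0)
```

```text
rv [-0.04  0.01 -0.02] sh [-0.6 -0.2 -1.5] [ 39.5  47.9 -12.5 108.2 -43.6  51.4  55.7] 16.35
```

Call:
{"fn": "servo_tool", "kwargs": {
  "moves": [
    [0,0,0,-0.6,0,-0.5,100],
    [0,0,0,-0.6,0,-0.5,200],
    [0,0,0,-0.6,0,-0.5,255],
    [0,0,0,-0.6,0,-0.5,255],
    [0,0,0,-0.6,0,-0.5,255]
  ]
}}

```text
time_s: 16.85
position: [0.5265, -0.0771, 0.0322]
eef_rot: [[0.121, 0.985, 0.124], [0.696, -0.174, 0.697], [0.708, 0.002, -0.707]]
wrist_force: [-1.1, -3.8, 6.4]
opening: 0.0448
```

Call:
{"fn": "servo_tool", "kwargs": {
  "moves": [
    [0,0,0,0,0,0,255],
    [0,0,0,0,0,0,255]
  ]
}}

```text
time_s: 17.05
position: [0.5266, -0.0775, 0.0323]
eef_rot: [[0.121, 0.985, 0.124], [0.697, -0.174, 0.696], [0.707, 0.002, -0.707]]
wrist_force: [-1.1, -2.2, 0.8]
opening: 0.0448
```

Run:
```python
from h import *
from plant import robot
tgt(80,(.5233,-.092),.0);print(robot.state()["position"])
s=snap("wrist","w11");c=proj(s,(.5233,-.092,.014));print(c)
crop(s,180,150,150,110,"w11.png",5.3)
```

```text
rv [0.03 0.12 0.01] sh [-0.6  0.5 -2.2] [ 39.6  47.8 -12.5 108.2 -43.6  51.3  55.7] 17.05
[ 0.52657335 -0.07750093  0.03226197]
[255.94884417 276.07464666]
```

View pics/w11.png

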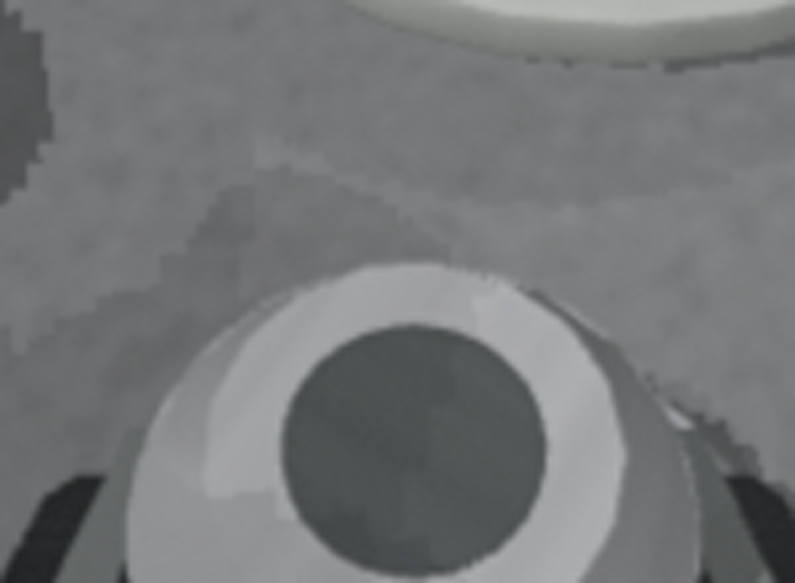

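Run:
```python
from h import *
s=load("w11")
P=plane(s,414.5/5.3-.5+180,449.5/5.3-.5+150,.085);print(P)
w=s["p"]-P;a=np.radians(80);print("fwd",w[0]*np.cos(a)+w[1]*np.sin(a),"lat",-w[0]*np.sin(a)+w[1]*np.cos(a))
tgt(80,(.5862,.0791),.07,fo=.0149,zo=.0323)
```

```text
[ 0.52418139 -0.09253775  0.085     ]
fwd 0.015223733259849085 lat 0.00025549468032230087
rv [0.02 0.12 0.02] sh [ 62.2 171.3  70. ] [ 39.6  47.8 -12.5 108.2 -43.6  51.3  55.7] 17.1
```

Call:
{"fn": "servo_tool", "kwargs": {
  "moves": [
    [0,0,0,0,0,10,255],
    [0,0,0,0,0,30,255],
    [0,0,0,0,0,55,255],
    [0,0,0,4,10,70,255],
    [0,0,0,12,30,70,255]
  ]
}}

```text
time_s: 17.6
position: [0.5398, -0.0483, 0.1039]
eef_rot: [[0.121, 0.984, 0.128], [0.698, -0.176, 0.694], [0.706, 0.005, -0.709]]
wrist_force: [-0.5, 0.7, -3.4]
opening: 0.0447
```

Call:
{"fn": "servo_tool", "kwargs": {
  "moves": [
    [0,0.1,0,9,25,0,255],
    [0,0.1,0,18,50,0,255],
    [0,0.1,0,27,75,0,255],
    [0,0.1,0,36,100,0,255]
  ]
}}

```text
time_s: 18.0
position: [0.5755, 0.0553, 0.1031]
eef_rot: [[0.122, 0.985, 0.125], [0.698, -0.175, 0.695], [0.706, 0.002, -0.708]]
wrist_force: [0.6, 0.1, -2.7]
opening: 0.0449
```

Run:
```python
from h import *
tgt(80,(.5862,.0791),.07,fo=.015,zo=.0323)
s=snap("wrist","w12");crop(s,0,0,512,384,"w12.png",1.56)
q=snap("side","side12");crop(q,120,80,200,150,"side12.png",4)
```

```text
rv [0.12 0.09 0.05] sh [13.3 38.6 -0.8] [ 27.7  40.6 -15.8 109.4 -49.6  48.   44.8] 18.0
```

View pics/w12.png

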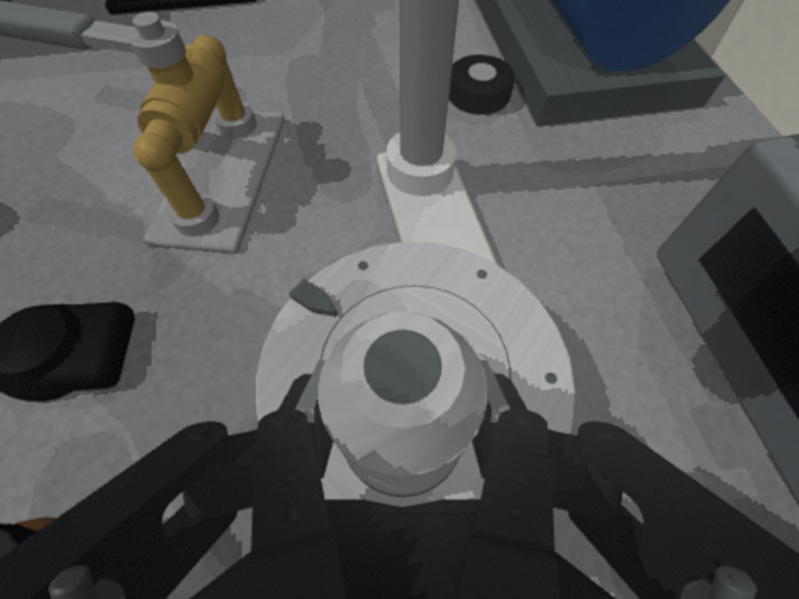

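View pics/side12.png

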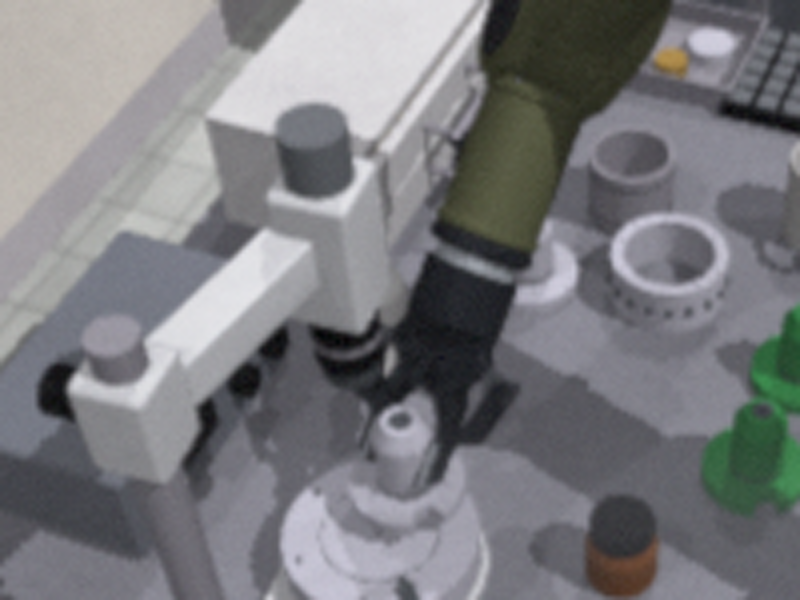

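Run:
```python
from h import *
s=load("w12");crop(s,160,150,220,130,"w12c.png",3.6);crop(s,180,170,45,40,"w12d.png",16)
```

```text
(no output)
```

View pics/w12c.png

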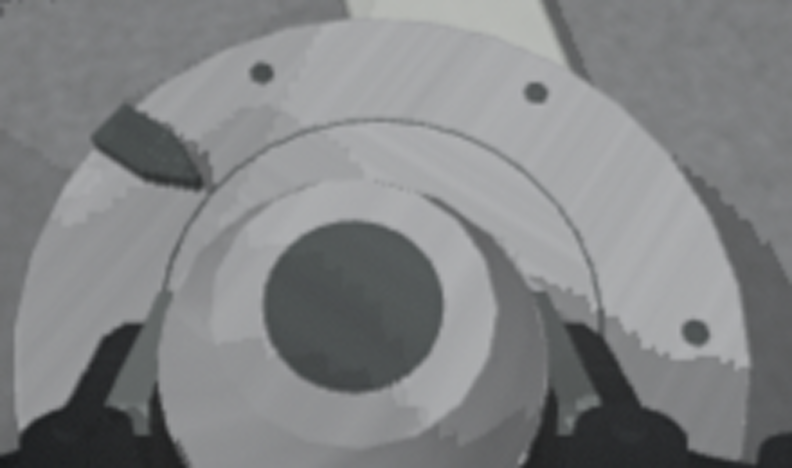

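View pics/w12d.png

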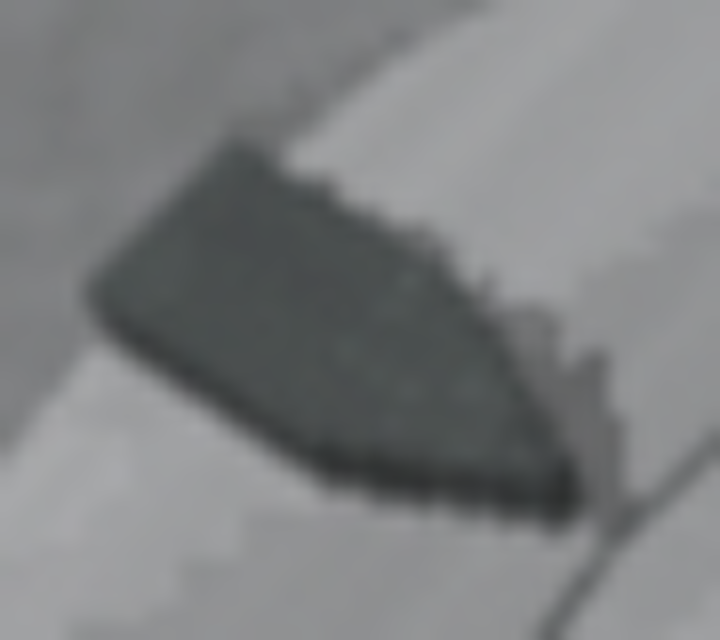

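Run:
```python
from h import *
from scipy.optimize import least_squares
s=load("w12")
q=lambda x,y,f,u0,v0:((x+.5)/f-.5+u0,(y+.5)/f-.5+v0)
for L,r0 in (([(168,280),(207,188),(285,135),(380,120),(480,142),(550,195),(600,300)],.0485),([(15,350),(250,40),(380,18),(520,40),(640,125),(742,300)],.08)):
    C=np.array([plane(s,*q(x,y,3.6,160,150),.05)[:2] for x,y in L])
    r=least_squares(lambda p:np.hypot(*(C-p[:2]).T)-r0,[.586,.079]).x;print(r, np.abs(np.hypot(*(C-r).T)-r0).max())
T=np.array([plane(s,*q(x,y,16,180,170),.056)[:2] for x,y in [(572,488),(325,455),(450,265),(235,145),(90,290)]])
c=np.array([.5862,.0791])
for w in T-c: print(np.hypot(*w).round(4),np.degrees(np.arctan2(w[1],w[0])).round(1))
for d in (T[1:3].mean(0)-c,T[3:].mean(0)-c,T[3:].mean(0)-T[0]): print(np.degrees(np.arctan2(d[1],d[0])).round(2))
```

```text
[0.58595853 0.07862195] 0.0011948055279437583
[0.58621073 0.07749922] 0.0012636499559855324
0.049 136.1
0.061 141.4
0.0629 129.8
0.077 131.4
0.0774 139.7
135.51
135.56
134.56
```

Run:
```python
from h import *
tgt(79.7,(.586,.0788),.062,fo=.015,zo=.0323)
```

```text
rv [-0.09  0.13 -0.61] sh [ 13.6  34.2 -10. ] [ 27.5  40.6 -16.1 109.4 -49.6  48.1  44.8] 18.1
```

Call:
{"fn": "servo_tool", "kwargs": {
  "moves": [
    [-0.1,0.1,-0.6,4,10,0,255],
    [-0.1,0.1,-0.6,8,20,0,255],
    [-0.1,0.1,-0.6,12,30,-3,255],
    [-0.1,0.1,-0.6,13.6,34.2,-7,255],
    [-0.1,0.1,-0.6,13.6,34.2,-10,255]
  ]
}}

```text
time_s: 18.6
position: [0.5886, 0.0945, 0.0938]
eef_rot: [[0.125, 0.984, 0.126], [0.696, -0.178, 0.696], [0.707, 0.0, -0.707]]
wrist_force: [-0.1, -0.6, -2.3]
opening: 0.0449
```

Run:
```python
from h import *
tgt(79.7,(.586,.0788),.05,fo=.015,zo=.0323)
s=snap("wrist","w13");crop(s,140,130,240,160,"w13.png",3.3)
```

```text
rv [-0.01  0.02 -0.07] sh [  0.1  -0.9 -11.5] [ 24.5  41.6 -17.3 109.7 -52.3  44.4  44.1] 18.6
```

View pics/w13.png

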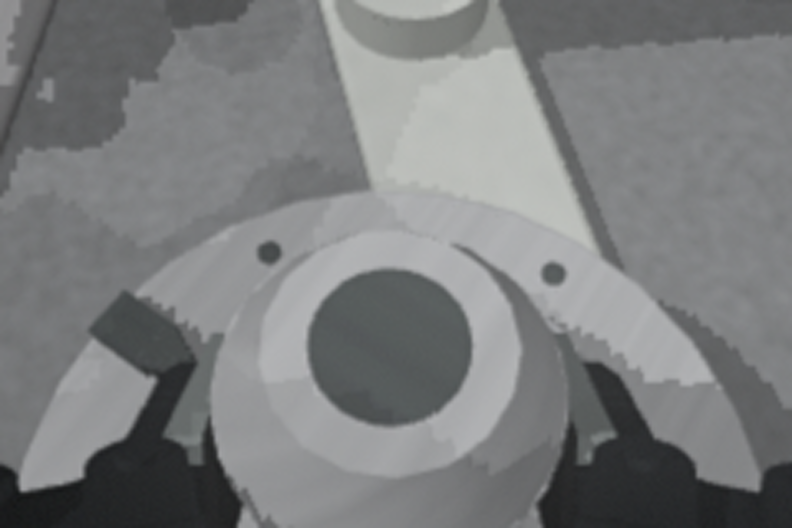

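Call:
{"fn": "servo_tool", "kwargs": {
  "moves": [
    [0,0,0,0,-0.9,-4,255],
    [0,0,0,0,-0.9,-7,255],
    [0,0,0,0,-0.9,-9,255],
    [0,0,0,0,-0.9,-10,255],
    [0,0,0,0,-0.9,-10.5,255]
  ]
}}

```text
time_s: 19.15
position: [0.5884, 0.0924, 0.0826]
eef_rot: [[0.127, 0.984, 0.126], [0.696, -0.179, 0.695], [0.707, -0.0, -0.707]]
wrist_force: [0.8, 0.0, -3.3]
opening: 0.0449
```

Run:
```python
from h import *
from plant import robot
tgt(79.7,(.586,.0788),.05,fo=.015,zo=.0323);print(robot.state()["wrist_force"])
```

```text
rv [ 0.02 -0.03  0.  ] sh [ 0.3  1.1 -0.3] [ 24.8  42.7 -17.5 109.9 -52.7  43.5  45.2] 19.15
[ 0.77384809  0.00516801 -3.29977406]
```

Not touching yet. Easing down in sub-millimetre steps.

Call:
{"fn": "servo_tool", "kwargs": {
  "moves": [
    [0,0,0,0.3,0.8,-0.3,255],
    [0,0,0,0.3,0.8,-0.6,255],
    [0,0,0,0.3,0.8,-0.9,255]
  ]
}}

```text
time_s: 19.45
position: [0.5889, 0.0933, 0.0823]
eef_rot: [[0.126, 0.984, 0.126], [0.696, -0.179, 0.696], [0.707, 0.0, -0.707]]
wrist_force: [-1.8, -3.4, 4.1]
opening: 0.0448
```

Run:
```python
from h import *
from plant import robot
tgt(79.7,(.586,.0788),.05,fo=.015,zo=.0323);print(robot.state()["wrist_force"])
```

```text
rv [-0.01  0.01 -0.01] sh [-0.2  0.2  0. ] [ 24.7  42.8 -17.5 109.9 -52.8  43.4  45.3] 19.45
[-1.84287472 -3.42664626  4.05055665]
```

Call:
{"fn": "servo_tool", "kwargs": {
  "moves": [
    [0,0,0,0,0,0,220],
    [0,0,0,0,0,0,180],
    [0,0,0,0,0,0,100],
    [0,0,0,0,0,0,0],
    [0,0,0,0,0,0,0]
  ]
}}

```text
time_s: 19.95
position: [0.589, 0.0935, 0.0825]
eef_rot: [[0.126, 0.984, 0.127], [0.695, -0.179, 0.696], [0.707, 0.0, -0.707]]
wrist_force: [0.0, -0.3, -0.7]
opening: 0.0788
```

Call:
{"fn": "servo_tool", "kwargs": {
  "moves": [
    [0,0,0,0,0,0,0],
    [0,0,0,-1.5,-8,8,0],
    [0,0,0,-4,-24,24,0],
    [0,0,0,-9,-48,48,0],
    [0,0,0,-13,-70,70,0]
  ]
}}

```text
time_s: 20.45
position: [0.5754, 0.0221, 0.1537]
eef_rot: [[0.126, 0.984, 0.126], [0.696, -0.179, 0.696], [0.707, -0.0, -0.707]]
wrist_force: [0.7, -0.2, 0.3]
opening: 0.0854
```

Run:
```python
from h import *
s=snap("wrist","w14");c=proj(s,(.586,.0788,.064));print(c,s["p"],s["R"].round(3))
crop(s,0,0,512,384,"w14.png",1.56)
u,v=int(c[0])-60,int(c[1])-50;print(u,v);crop(s,u,v,120,90,"w14c.png",6.6)
t=snap("side","side14");crop(t,150,130,150,110,"side14.png",5.3)
t=snap("scene","scene14");crop(t,200,180,130,110,"scene14.png",5.3)
```

```text
[257.75819284 216.34823349] [0.57539479 0.02212893 0.15370369] [[ 0.126  0.984  0.126]
 [ 0.696 -0.179  0.696]
 [ 0.707 -0.    -0.707]]
197 166
```

View pics/w14c.png

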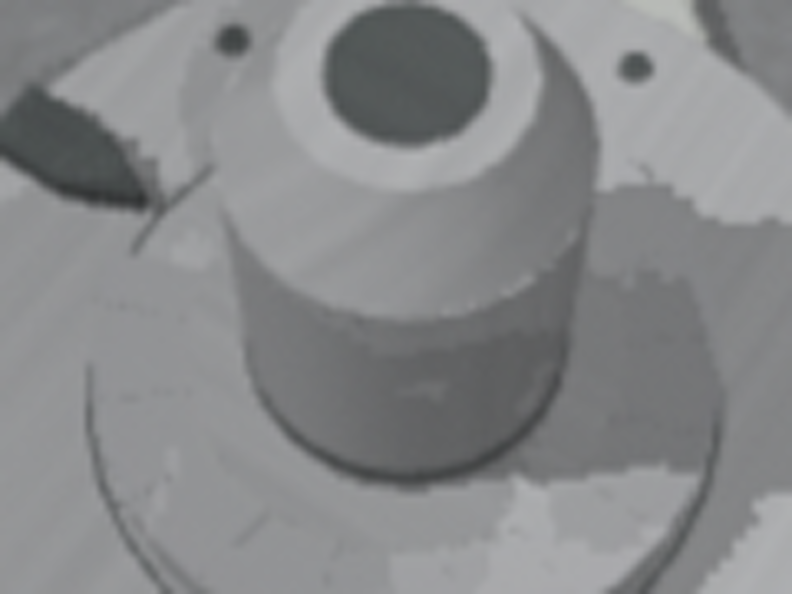

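View pics/side14.png

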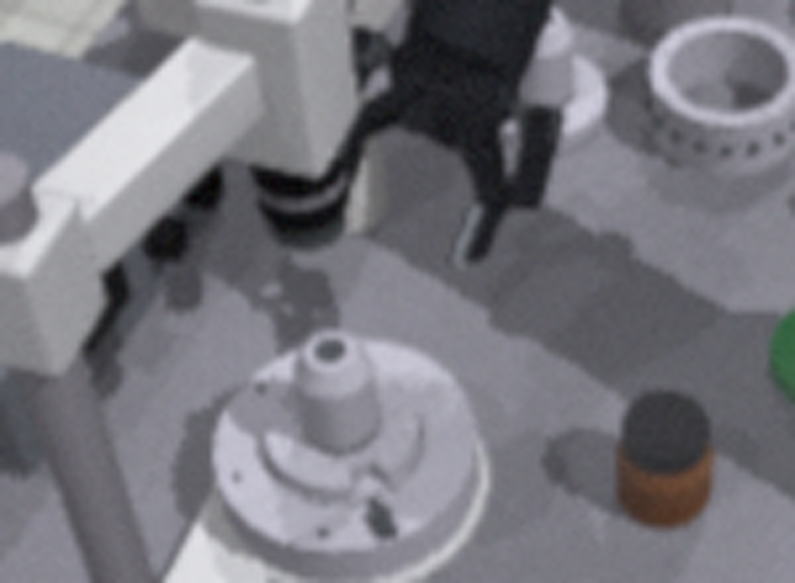

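View pics/scene14.png

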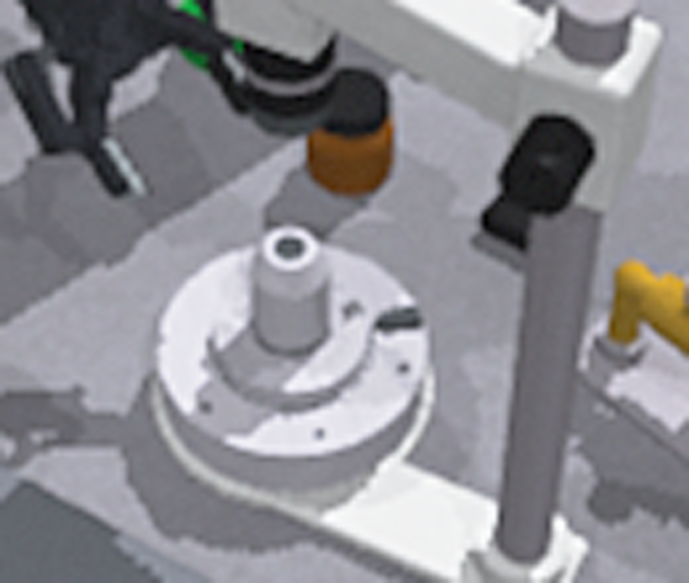

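Run:
```python
from h import *
s=load("w14");print(plane(s,409.5/6.6-.5+197,72.5/6.6-.5+166,.135))
crop(s,150,150,220,165,"w14d.png",3.6)
```

```text
[0.58653179 0.07823147 0.135     ]
```

View pics/w14d.png

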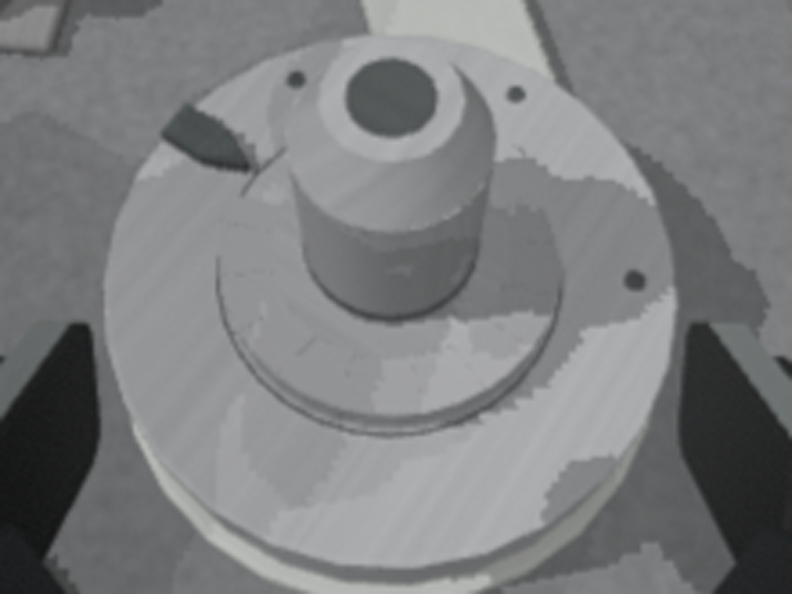

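The nozzle stands concentric with the engraved circle, and its notch lines up with the pointer. Next I back out clear of the scope and look at the cock.

Call:
{"fn": "servo_tool", "kwargs": {
  "moves": [
    [0,0,0,-12,-20,15,0],
    [0,0,0,-40,-30,30,0],
    [0,0,0,-75,-35,55,0],
    [0,0,0,-110,-35,80,0],
    [0,0,0,-145,-35,100,0]
  ]
}}

```text
time_s: 21.1
position: [0.4303, -0.0132, 0.2544]
eef_rot: [[0.126, 0.984, 0.13], [0.696, -0.181, 0.695], [0.707, 0.003, -0.708]]
wrist_force: [-0.2, -0.7, 0.1]
opening: 0.0854
```

Run:
```python
from h import *
tgt(45,(.38,.25),.26,fo=0,zo=0,th=0)
```

```text
rv [-40.32  21.35 -32.84] sh [-50.3 263.2   5.6] [ 40.   20.6 -11.6 116.  -42.1  67.2  43.3] 21.1
```

Call:
{"fn": "servo_tool", "kwargs": {
  "moves": [
    [-5.5,3,-4.5,-5,15,15,100],
    [-11,6,-9,-10,40,25,255],
    [-16.5,9,-13.5,-18,70,30,255],
    [-22,12,-18,-26,105,30,255],
    [-27.5,15,-22.5,-34,140,30,255]
  ]
}}

```text
time_s: 21.6
position: [0.4009, 0.1001, 0.2826]
eef_rot: [[0.478, 0.873, 0.101], [0.81, -0.482, 0.335], [0.341, -0.078, -0.937]]
wrist_force: [0.2, -0.3, -0.3]
opening: 0.012
```

Run:
```python
from h import *
tgt(45,(.38,.25),.28,fo=0,zo=0,th=0)
```

```text
rv [-18.68   8.51 -15.11] sh [-20.9 149.9  -2.6] [ 13.8   4.1 -15.6 117.7 -22.8  53.8 -18.6] 21.6
```

Call:
{"fn": "servo_tool", "kwargs": {
  "moves": [
    [-5,2.3,-4,-5,35,0,255],
    [-10,4.6,-8,-10,70,0,255],
    [-15,6.8,-12,-15,105,0,255],
    [-18.7,8.5,-15,-21,135,0,255],
    [-18.7,8.5,-15,-21,150,0,255]
  ]
}}

```text
time_s: 22.1
position: [0.3811, 0.2295, 0.2815]
eef_rot: [[0.684, 0.729, -0.0], [0.729, -0.684, 0.034], [0.024, -0.023, -0.999]]
wrist_force: [0.6, 0.5, -0.0]
opening: -0.0
```

Run:
```python
from h import *
tgt(45,(.38,.25),.28,fo=0,zo=0,th=0)
s=snap("wrist","w15");crop(s,0,0,512,384,"w15.png",1.56)
```

```text
rv [-1.92  0.02 -1.81] sh [-1.1 20.5 -1.5] [-12.   10.5 -25.2 107.    3.3  62.4 -81.6] 22.1
```

View pics/w15.png

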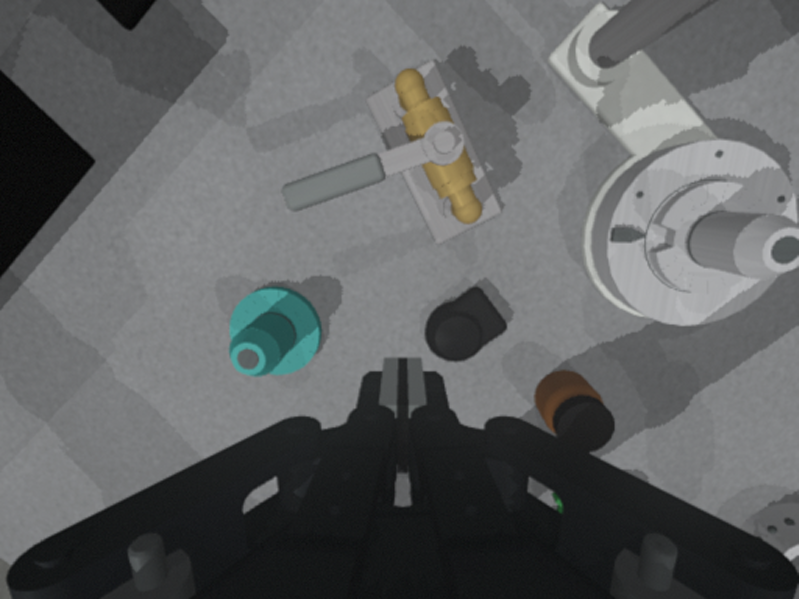

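Run:
```python
from h import *
s=load("w15");f=1.56
A=plane(s,445/f,142/f,.115);T=plane(s,286/f,196/f,.113);G=plane(s,382/f,168/f,.113)
print(A,T,G);d=(T-A)[:2];print(np.hypot(*d),np.degrees(np.arctan2(d[1],d[0])),np.hypot(*(G-A)[:2]))
d=(T-G)[:2];print(np.degrees(np.arctan2(d[1],d[0])))
a=plane(s,409/f,77/f,.08);b=plane(s,467/f,213/f,.08);print(a,b,(a+b)/2);d=(a-b)[:2];print("pipe az",np.degrees(np.arctan2(d[1],d[0])))
# notch/pointer check
c=plane(s,660/f,238/f,.064)
```

```text
[0.46871573 0.28465729 0.115     ] [0.36210596 0.33555952 0.113     ] [0.42548984 0.30218046 0.113     ]
0.11813839577227664 154.4772478750229 0.04664267432144299
152.22793129799055
[0.48391018 0.33754799 0.08      ] [0.45065124 0.23442813 0.08      ] [0.46728071 0.28598806 0.08      ]
pipe az 72.12408528134112
```

Run:
```python
from h import *
tgt(25,(.377,.280),.091,fo=0,zo=0,th=0)
A=np.array([.4685,.2855])
S=np.array([.377,.280])
for p in range(154,56,-8):
    a=np.radians(p);u=np.array([np.cos(a),np.sin(a)]);n=np.array([-u[1],u[0]])
    P=A+.08*u+.021*n;print(p,P.round(4),((P-S)*1e3).round(1))
```

```text
rv [ -2.05   0.33 -21.77] sh [  -2.6   41.9 -191. ] [-12.6  10.8 -25.8 106.6   3.4  62.4 -82.7] 22.15
154 [0.3874 0.3017] [10.4 21.7]
146 [0.3904 0.3128] [13.4 32.8]
138 [0.395  0.3234] [18.  43.4]
130 [0.401  0.3333] [24.  53.3]
122 [0.4083 0.3422] [31.3 62.2]
114 [0.4168 0.35  ] [39.8 70. ]
106 [0.4263 0.3566] [49.3 76.6]
98 [0.4366 0.3618] [59.6 81.8]
90 [0.4475 0.3655] [70.5 85.5]
82 [0.4588 0.3676] [81.8 87.6]
74 [0.4704 0.3682] [93.4 88.2]
66 [0.4819 0.3671] [104.9  87.1]
58 [0.4931 0.3645] [116.1  84.5]
```

Call:
{"fn": "servo_tool", "kwargs": {
  "moves": [
    [-1,0,-7,-2,14,-40,255],
    [-2,0.3,-14,-2.6,28,-80,255],
    [-2,0.3,-21.8,-2.6,41.9,-115,255],
    [-2,0.3,-21.8,-2.6,41.9,-120,255]
  ]
}}

```text
time_s: 22.55
position: [0.3737, 0.2807, 0.1582]
eef_rot: [[0.905, 0.424, -0.006], [0.424, -0.906, -0.002], [-0.006, -0.001, -1.0]]
wrist_force: [-0.4, -0.7, 0.1]
opening: 0.0003
```

Run:
```python
from h import *
tgt(25,(.377,.280),.091,fo=0,zo=0,th=0)
s=snap("wrist","w16");crop(s,0,0,512,384,"w16.png",1.56)
```

```text
rv [ 0.12 -0.34 -0.11] sh [  3.3  -0.7 -67.2] [ -24.5   20.9  -20.8  114.6    9.8   46.5 -115.8] 22.55
```

View pics/w16.png

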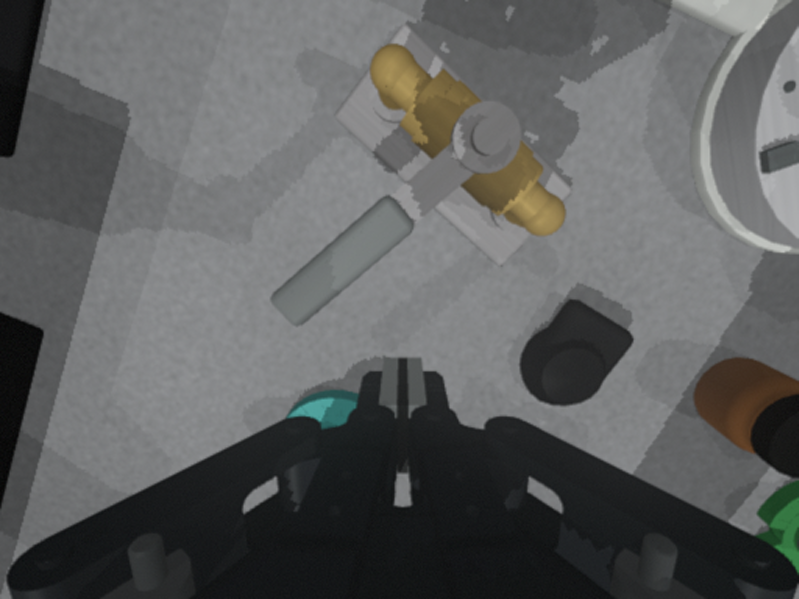

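Call:
{"fn": "servo_tool", "kwargs": {
  "moves": [
    [0.1,-0.3,-0.1,3.3,-0.7,-20,255],
    [0.1,-0.3,-0.1,3.3,-0.7,-45,255],
    [0.1,-0.3,-0.1,3.3,-0.7,-65,255],
    [0.1,-0.3,-0.1,3.3,-0.7,-67.2,255]
  ]
}}

```text
time_s: 23.0
position: [0.3777, 0.2779, 0.092]
eef_rot: [[0.903, 0.429, -0.001], [0.429, -0.903, -0.002], [-0.002, 0.001, -1.0]]
wrist_force: [-0.1, -0.1, -0.3]
opening: -0.0002
```

Call:
{"fn": "servo_tool", "kwargs": {
  "moves": [
    [0,0,0,6,12,0,255],
    [0,0,0,10.4,21.7,0,255],
    [0,0,0,13.4,32.8,0,255],
    [0,0,0,18,43.4,0,255],
    [0,0,0,24,53.3,0,255]
  ]
}}

```text
time_s: 23.5
position: [0.4019, 0.3318, 0.0923]
eef_rot: [[0.903, 0.43, -0.001], [0.43, -0.903, -0.002], [-0.002, 0.002, -1.0]]
wrist_force: [-1.4, -3.5, -0.5]
opening: -0.0001
```

Run:
```python
from h import *
tgt(25,(.377,.280),.091,fo=0,zo=0,th=0)
s=snap("wrist","w17");crop(s,0,0,512,384,"w17.png",1.56)
```

```text
rv [ 0.14 -0.06 -0.44] sh [-24.9 -51.8  -1.3] [ -29.9   29.9  -18.3  111.8   14.    40.6 -121.1] 23.5
```

View pics/w17.png

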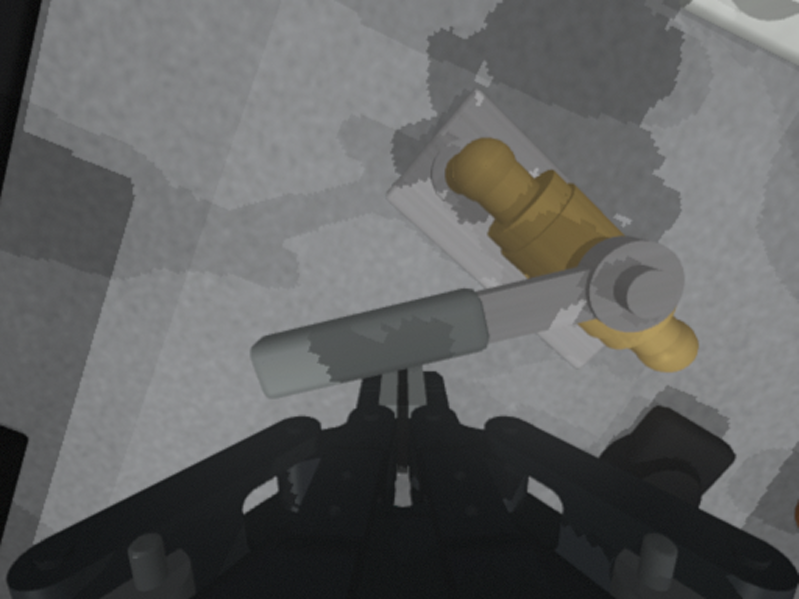

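Call:
{"fn": "servo_tool", "kwargs": {
  "moves": [
    [0,0,0,6.4,10.4,0,255],
    [0,0,0,15,18.2,0,255],
    [0,0,0,24.4,24.8,0,255],
    [0,0,0,34.7,30,0,255],
    [0,0,0,45.6,33.7,0,255]
  ]
}}

```text
time_s: 24.05
position: [0.4485, 0.3684, 0.0921]
eef_rot: [[0.902, 0.431, -0.001], [0.431, -0.902, 0.0], [-0.001, -0.0, -1.0]]
wrist_force: [-2.2, -1.7, 0.7]
opening: 0.0001
```

Run:
```python
from h import *
tgt(25,(.377,.280),.091,fo=0,zo=0,th=0)
s=snap("wrist","w18");crop(s,0,0,512,384,"w18.png",1.56)
```

```text
rv [-0.   -0.05 -0.53] sh [-71.5 -88.4  -1.1] [ -30.2   34.   -18.1  103.    14.1   45.3 -119.9] 24.05
```

View pics/w18.png

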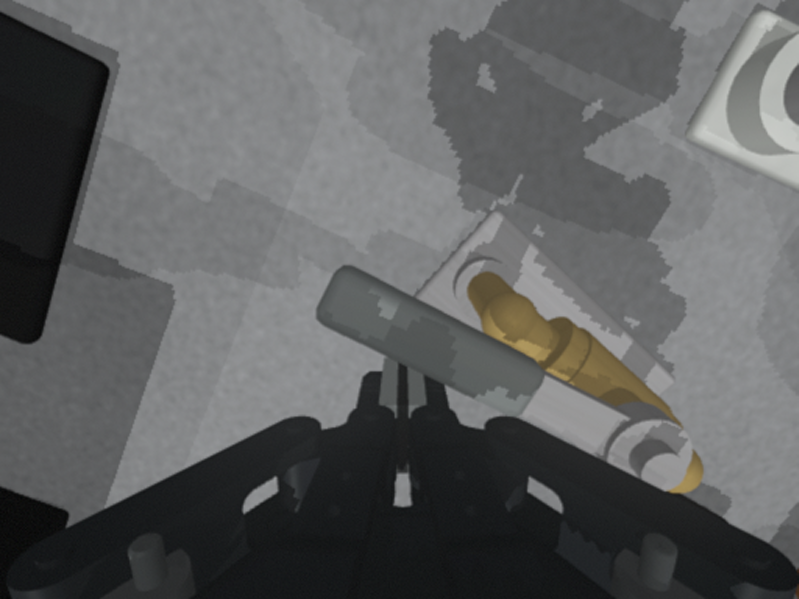

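Call:
{"fn": "servo_tool", "kwargs": {
  "moves": [
    [0,0,0,6,0,0,255],
    [0,0,0,11,0,0,255],
    [0,0,0,16,-0.2,0,255],
    [0,0,0,20,-0.5,0,255],
    [0,0,0,23,-0.8,0,255]
  ]
}}

```text
time_s: 24.6
position: [0.4673, 0.3684, 0.0917]
eef_rot: [[0.902, 0.432, -0.009], [0.432, -0.902, -0.001], [-0.009, -0.003, -1.0]]
wrist_force: [-27.1, -1.3, 12.0]
opening: 0.0001
```

Call:
{"fn": "servo_tool", "kwargs": {
  "moves": [
    [0,0,0,2,-0.3,0,255],
    [0,0,0,4,-0.6,0,255]
  ]
}}

```text
time_s: 24.8
position: [0.4669, 0.3685, 0.0917]
eef_rot: [[0.901, 0.434, -0.016], [0.434, -0.901, -0.002], [-0.015, -0.005, -1.0]]
wrist_force: [-18.2, 0.7, 8.2]
opening: -0.0
```

Call:
{"fn": "servo_tool", "kwargs": {
  "moves": [
    [0,0,0,2,-0.3,0,255],
    [0,0,0,3.5,-0.6,0,255]
  ]
}}

```text
time_s: 25.0
position: [0.4667, 0.3685, 0.0917]
eef_rot: [[0.9, 0.436, -0.021], [0.436, -0.9, -0.003], [-0.02, -0.007, -1.0]]
wrist_force: [-15.9, -0.3, 7.7]
opening: 0.0002
```

The push force jumped to about 20 N with no further motion, so the lever is at its stop. That matches the pipe's direction of about 72°. I back off to verify.

Call:
{"fn": "servo_tool", "kwargs": {
  "moves": [
    [0,-1,0,-6,0,0,255],
    [0,-1.1,0,-15,0,0,255],
    [0,-1.1,0,-20,0,20,255],
    [0,-1.1,0,-25,0,60,255],
    [0,-1.1,0,-40,-20,100,255]
  ]
}}

```text
time_s: 25.5
position: [0.427, 0.3506, 0.1928]
eef_rot: [[0.899, 0.438, -0.001], [0.438, -0.899, -0.0], [-0.001, -0.0, -1.0]]
wrist_force: [0.1, 0.5, 0.5]
opening: 0.0
```

Call:
{"fn": "servo_tool", "kwargs": {
  "moves": [
    [0,0,0,-15,-20,40,255],
    [0,0,0,-35,-50,80,255],
    [0,0,0,-45,-80,100,255],
    [0,0,0,-45,-80,100,255]
  ]
}}

```text
time_s: 25.9
position: [0.3825, 0.2679, 0.2965]
eef_rot: [[0.901, 0.435, 0.006], [0.435, -0.901, 0.001], [0.006, 0.002, -1.0]]
wrist_force: [0.7, 0.8, -0.6]
opening: -0.0002
```

Run:
```python
from h import *
s=snap("wrist","w19");crop(s,0,0,512,384,"w19.png",1.56)
t=snap("scene","scene19");crop(t,180,150,200,150,"scene19.png",4)
q=snap("side","side19");crop(q,140,120,200,150,"side19.png",4)
```

```text
(no output)
```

View pics/w19.png

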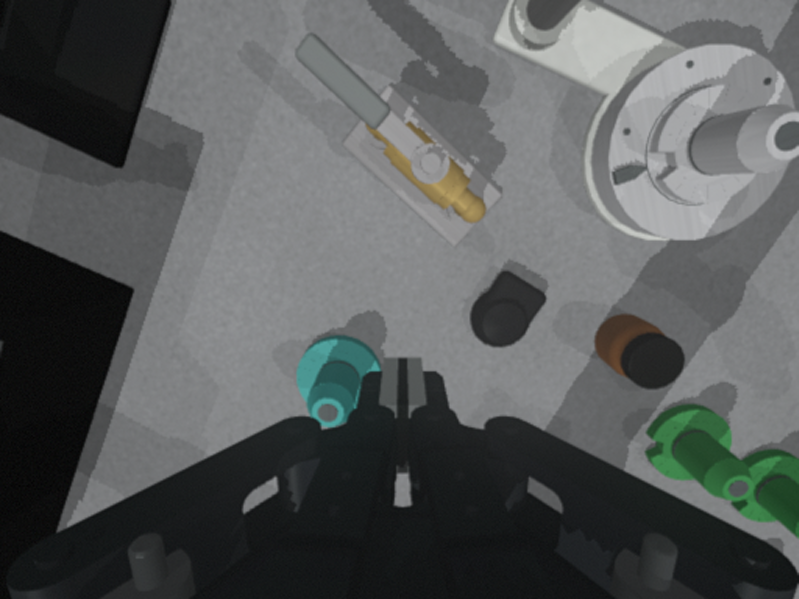

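View pics/scene19.png

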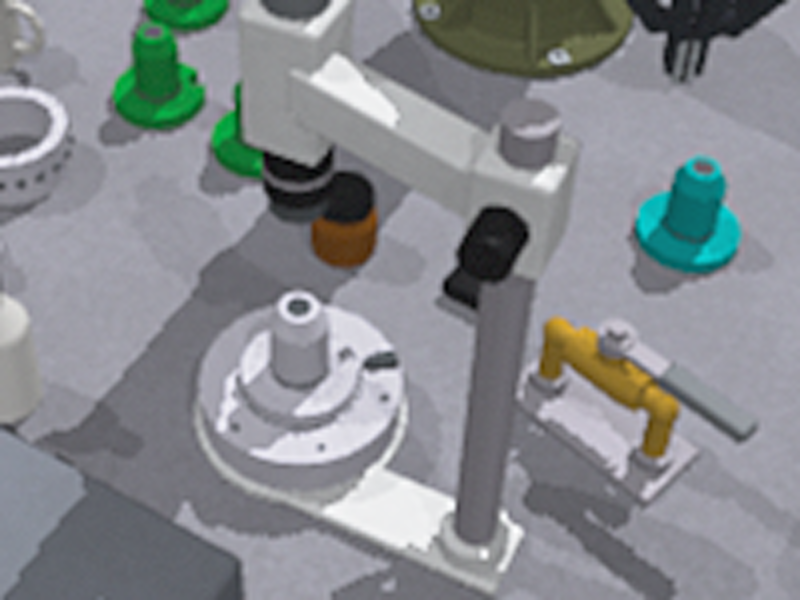

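View pics/side19.png

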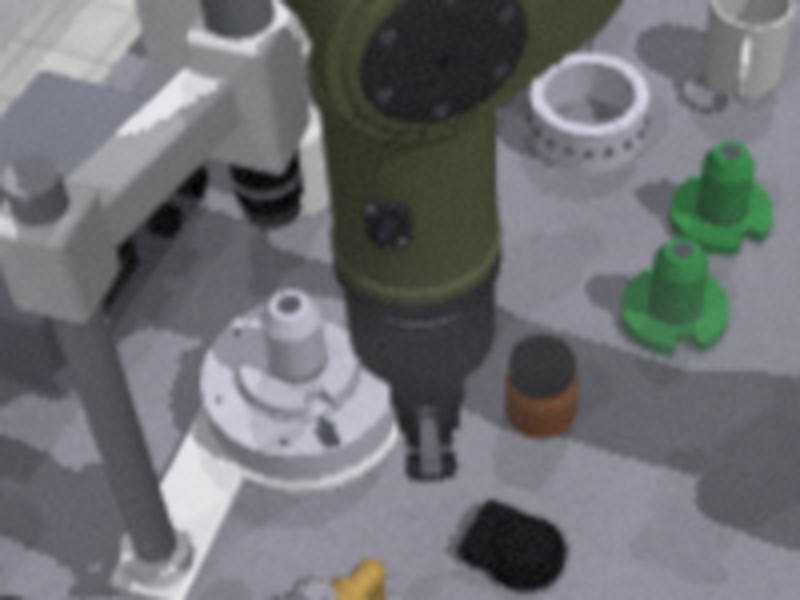

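Run:
```python
from h import *
s=load("w19");f=1.56
az=lambda a,b:np.degrees(np.arctan2((b-a)[1],(b-a)[0])).round(1)
A=plane(s,432/f,163/f,.115);T=plane(s,305/f,46/f,.113);print(A,T,az(A,T),np.hypot(*(T-A)[:2]))
a=plane(s,475/f,210/f,.08);print("pipe",az(a,np.r_[A[:2],.08]))
p=plane(s,345/f,145/f,.004);q=plane(s,457/f,244/f,.004);print("plate edge",az(q,p))
G=plane(s,376/f,110/f,.113);print("grip axis",az(G,T))
crop(s,370,20,142,140,"w19c.png",4.2)
```

```text
[0.46842087 0.28407533 0.115     ] [0.49848418 0.39599084 0.113     ] 75.0 0.11588305450672907
pipe 73.4
plate edge 75.2
grip axis 75.7
```

View pics/w19c.png

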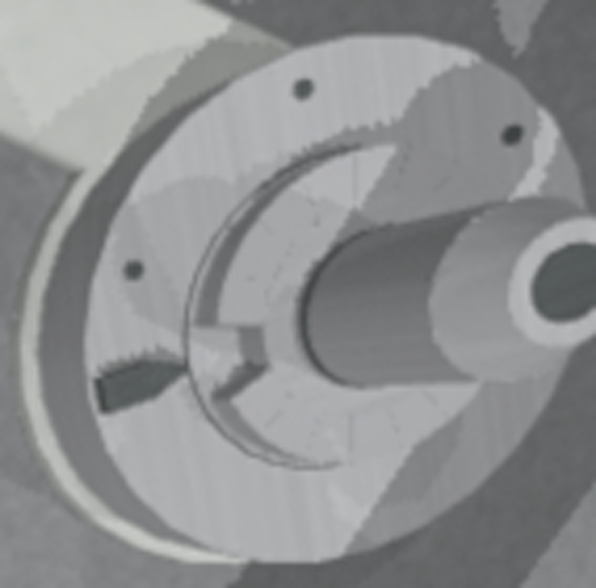

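Run:
```python
from h import *
s=load("w19");crop(s,180,10,150,150,"w19d.png",4)
```

```text
(no output)
```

View pics/w19d.png

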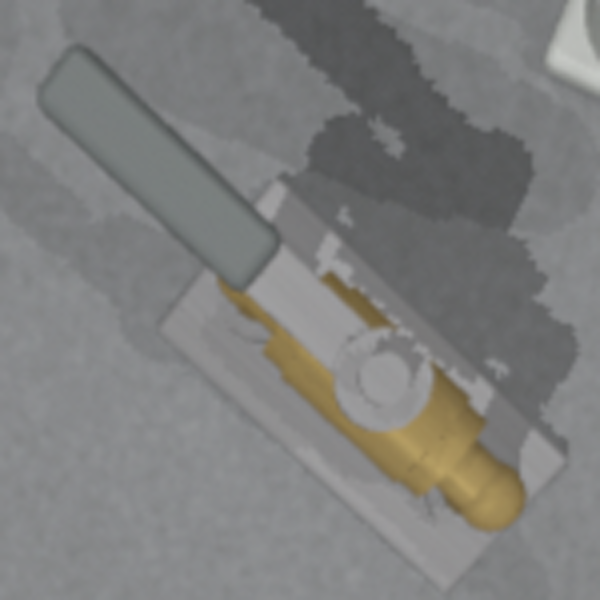

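Run:
```python
from h import *
s=load("w19")
q=lambda x,y:((x+.5)/4-.5+180,(y+.5)/4-.5+10)
def az(a,b,z):
    d=plane(s,*q(*b),z)-plane(s,*q(*a),z);return np.degrees(np.arctan2(d[1],d[0])).round(1),np.hypot(*d[:2]).round(4)
print("grip edgeL",az((230,285),(40,102),.113),"edgeR",az((278,235),(88,48),.113))
print("plate L",az((447,588),(162,328),.004),"R",az((567,455),(283,182),.004))
print("body L",az((410,488),(268,352),.07))
print("arm edges", az((330,365),(250,290),.113))
s=load("w15");q=lambda x,y:(x/1.56,y/1.56)
print("shut grip: lower",az((385,182),(293,210),.113),"upper",az((376,155),(284,185),.113),"plate",az((440,243),(370,98),.004),az((500,208),(433,60),.004))
```

```text
grip edgeL (np.float64(73.4), np.float64(0.0673)) edgeR (np.float64(73.4), np.float64(0.0672))
plate L (np.float64(74.3), np.float64(0.1467)) R (np.float64(74.5), np.float64(0.1449))
body L (np.float64(73.4), np.float64(0.0628))
arm edges (np.float64(74.3), np.float64(0.0298))
shut grip: lower (np.float64(153.0), np.float64(0.0694)) upper (np.float64(153.8), np.float64(0.0689)) plate (np.float64(73.7), np.float64(0.1472)) (np.float64(74.3), np.float64(0.1446))
```

Run:
```python
from h import *
s=load("w19")
q=lambda x,y:((x+.5)/4.2-.5+370,(y+.5)/4.2-.5+20)
c=np.array([.586,.0787])
for n,L,z in (("notch inner",[(240,326),(266,368)],.064),("notch outer",[(193,326),(217,400)],.064),("pointer outer",[(97,378),(105,410)],.056),("tip",[(183,366)],.053)):
    w=np.mean([plane(s,*q(*a),z)[:2] for a in L],0)-c;print(n,np.hypot(*w).round(4),np.degrees(np.arctan2(w[1],w[0])).round(1))
print(plane(s,*q(568,283),.135))
from plant import robot
print(robot.state()["wrist_force"],robot.state()["time_s"]);robot.close_job()
```

```text
notch inner 0.0349 134.7
notch outer 0.0498 134.6
pointer outer 0.0787 134.4
tip 0.0507 134.7
[0.58589438 0.07842739 0.135     ]
[-0.23618379  0.25584222 -0.56273359] 26.05
the job is handed in; nothing more can be done
```

The notched nozzle stands upright in the middle of the stage with its notch facing the pointer. After letting go of it, I turned the cock's lever to its stop. The job was handed in at 26.05 s, inside the 64 s limit; no verdict was reported.

- **Regrasp:** My first attempt to bring the leaning tool in ran several joints to the ends of their ranges. I set the nozzle down on free bench, turned it with an upright grasp, and took it again leaning in from the right (−y) side. During that failed attempt the held nozzle tilted about 5° in the air, but it was not dropped.
- **Nozzle:** In the last wrist view the nozzle's axis is about 0.3 mm from the stage centre. The notch direction is 134.6–134.7° and the pointer is 134.4–134.7°, so they agree to well under 1°. The touchdown force was under 10 N.
- **Lever:** It stopped dead at 16–27 N, far above the 2 N or so needed to turn it. Its direction is 73.4–74.3° and the pipe's is 73.4–74.5°, so it is in line.
- **Disagreement:** The shut lever measured about 153° at the start, so it turned about 80° rather than the full 90°. It may have started slightly open. I relied on the hard stop and the alignment with the pipe.
- **Surroundings:** The scope and the bystanders in the last pictures looked undisturbed; I did not re-measure their positions. The robot was clear of everything at the end, with about 0 N on the wrist.

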